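Unstack the cooled camera-board kit beside the printer

ROBOT

A 7-joint arm with a two-finger parallel gripper is mounted at the origin on the work surface. World frame = base frame: x ahead of the robot, y to its left, z up, the work surface at z = 0. Lengths are in m, angles in rad, forces in N, time in s.
With the tool pointing down it reaches from about 0.4 to 0.85 m from the base axis. Payload 10.4 kg.
Tool frame: the origin (TCP) lies at the very end of the fingers, on their centre line; the grasp point (between the pads) lies 19 mm behind it; z points along the fingers, y is the direction in which the jaws open and shut (so a half turn about z gives the same grasp; the last joint's range is limited). The gripper opens to 85 mm and grips with 20 to 120 N. Pads are 22 mm wide; open, the fingers measure 114 mm over their backs; the gripper's body (76 mm by 85 mm) begins 54 mm behind the grasp point. The pads swing forward as they close: fully open they stand 13 mm farther back than shut.
Start: joints at [1.089, 0.332, -0.065, 1.46, 0.022, 1.35, -0.088], TCP at [0.277, -0.56, 0.2] pointing down, gripper open.
Joint ranges: [-2.6, 2.6], [-0.5, 2.12], [-1.47, 1.34], [0.16, 2.42], [-1.27, 4.41], [0.06, 2.06], [-2.6, 2.6]. Speed limits (rad/s): [2.22, 2.22, 2.79, 2.79, 3.14, 3.14, 3.14].

INTERFACE

Orientations are given as a unit quaternion [x, y, z, w].
In Python, from workcell import get_obs, camera, camera_info, hand_in gives the robot as it stands.
- The arm moves only by the tool move_arm, never from a script. Its argument "moves" is a list of rows, each a list of 3 entries, a list of its own where there are three numbers: the shift along the tool's x, y, z in units of 25 mm (1.0 is 25 mm), then the turn, a rotation vector about the tool's x, y, z in degrees, then the opening, from 0 (shut) to 1 (fully open). A call has 1 to 5 rows; each row shifts and turns the commanded pose from where the row before left it, along the tool's axes as they then stand; what a row does not reach is not made up. A row lasts 1/8 s, in which the tool goes at most 62.5 mm and 10.7 degrees, less where a joint would pass 70% of its speed; a pose out of reach is approached as far as the arm can. A call is refused whole if a number of a shift passes 1 or a number of a turn 10.7, either way. A call with a gripper value outside its range is refused whole. The fingers move at their own pace and stop on an object; "squeeze" is the grip in N (left out, the last holds). Time passes only in rows, so rows that do not move let the fingers close. It gives the time, the measured TCP pose, the force and the opening at its end, in the units of the state.
- get_obs(): the state, without advancing time (a new reading comes with each control period).
- camera(name): name is "side" or "top"; returns the picture (480x640x3 uint8, red, green, blue); there is no depth.
- camera_info(name): a dict with "fx", "fy", "cx", "cy" (pixels), "origin" and "rotation" of the camera in the world. Camera axes: x right, y down, z forward; pixel columns grow to the right and rows downward; lengths in m; the calibration is good to about 2 mm. A picture is of the moment at which its call begins. camera_info takes no time and is no camera call.
- hand_in(): hands the job in, once; it reports no verdict.
The state is a dict: "clock": time; "joint_pos": joint angles; "joint_velocities": joint speeds; "tau": joint torques, N m; "position": TCP position; "ee_rot": TCP orientation; "ft_force": force on the tool from outside, world axes, zero at the start; "torque": the same for the moment, N m; "grip_width": opening from 0.0 (shut) to 1.0 (fully open).
Only numpy, scipy, OpenCV 4.12 (cv2) and the standard library are available. Lean on these libraries where they do the work, as an engineer would, in place of code of your own. Each camera call takes 0.05 s, during which the arm holds its last target. There are 200 camera calls.

TASK

Take the stack of parts on the bronze sheet apart from the top down, one piece at a time: press the green board upright into the sprung edge clip until its edge stands on the clip's base, in the middle of the clip and in line with its slit; then lay the white block in the small oblong tray, then the black fan in the square tray, and last the heat sink in the large tray. Each of these three lies right way up, flat on the floor of its tray and about in its middle, the block and the heat sink with their long sides along the tray's. Set the pieces down rather than dropping them, let go of each, and leave the jar and the screwdriver where they are.

Things in the scene. Friction and masses are not known exactly. Their poses are not given: they have to be found in the camera images.
- board: Green circuit board on top of the stack, standing upright on its thin lower edge, loose in the block's slot (1.5 mm play); lifts straight out. 48 mm long (x), 4 mm thick (y), 60 mm high (z); its top 10 mm is a green rail 10 mm thick, to grip across y. Origin: centre of its lower edge. 20 to 40 g. Both ends alike.
- block: White printed block below the board, 54 (x) by 26 (y) by 24 mm (z), with an open slot 5.5 mm wide and 15 mm deep along x in its top, in which the board stands at the start. Loose. Grip across y. Origin: centre of its underside, z up. 30 to 60 g.
- fan: Square black cooling fan below the block, lying flat, 54 by 54 by 20 mm (z), with a 44 mm round opening and a grey hub 26 mm across. Loose; grip across any two opposite sides. Origin: centre of its underside, z up. 40 to 90 g.
- heat_sink: Aluminium finned heat sink at the bottom of the stack, 90 (x, along the fins) by 62 (y) by 20 mm (z), lying loose on a fixed bronze sheet 140 by 120 by 5 mm thick. Grip across y. Origin: centre of its underside, z up. 110 to 230 g.
- clip: Fixed edge clip, black base 80 (x) by 64 (y) by 6 mm; origin centre of its underside on the table, z up. Two grey sprung jaws 40 mm long form a slit along x in the middle; they rest 1 mm apart, slide apart along y (8 mm each); pushing the board in takes 5 to 12 N. Mouth 13 mm wide, 31 mm above the table, tapering to 18 mm height. Home: board's lower edge on the base, 6 mm above the table.
- small_tray: Fixed flat grey tray with a dark rim for the block, 76 (x) by 48 mm (y) inside. Floor 3 mm above the table, rim 3 mm wide, its top 6 mm above the table. Origin: centre of its underside on the table, z up.
- square_tray: Fixed flat grey tray with a dark rim for the fan, 76 by 76 mm inside. Floor 3 mm above the table, rim 3 mm wide, its top 6 mm above the table. Origin: centre of its underside on the table, z up.
- large_tray: Fixed flat grey tray with a dark rim for the heat sink, 112 (x) by 84 mm (y) inside. Floor 3 mm above the table, rim 3 mm wide, its top 6 mm above the table. Origin: centre of its underside on the table, z up.
- jar: Bystander: closed jar with a white cap, 48 mm across, 55 mm high, standing. Origin: centre of its underside.
- screwdriver: Bystander: screwdriver 160 mm long lying on the table, its length along x, handle towards -x, up to about 30 mm high.
There are look-alikes about, which are no part of the job. Of the things like the board, leave any that is red; of the rest the smaller one is meant.

How it is judged:
By the outcome, as a careful person would: the job done as asked, in the order asked, and still so for the second after the job is handed in, with the robot touching nothing.
It also fails if it takes over 125 s, if anything falls off the work surface, if the arm or the gripper's body presses on something with over 40 N, if the wrist force passes 120 N, or if a joint passes its speed limit or range.

## Working session

There is one attempt and no reset: what is moved stays moved. The work goes in short steps, Python scripts to look and compute and a tool call to move; the robot and the scene stay as the last step left them, time stands still between calls to the robot, and variables do not carry over. Pictures are saved under pics/ and viewed, about 12 in all and at most 16, crops included, and the job is handed in when it is done.

Besides the shell and the picture viewer there is one more tool, called after "Call:" by a JSON object that holds its "fn" and its "kwargs". move_arm: Moves the arm, as the interface text tells. Its arguments: {"type":"object","properties":{"moves":{"type":"array","items":{"type":"array"}},"squeeze":{"type":"number"}},"required":["moves"]}

```bash
mkdir -p pics; ls; python3 - <<'E'
from workcell import get_obs,camera,camera_info
import cv2
for n in("top","side"):
    cv2.imwrite(f"pics/{n}0.png",camera(n)[:,:,::-1]); print(n,camera_info(n))
print(get_obs())
E
```

```text
pics
top {'fx': 503.0494939018286, 'fy': 503.0494939018286, 'cx': 323.4435437436259, 'cy': 236.73031435774675, 'origin': array([0.4149104 , 0.01074532, 1.22722762]), 'rotation': array([ 0.71025872, -0.70099531,  0.05227146, -0.03749424])}
side {'fx': 510.050931709362, 'fy': 510.050931709362, 'cx': 318.8771619786184, 'cy': 241.2189016641156, 'origin': array([0.12704529, 0.76343147, 0.86588748]), 'rotation': array([-0.25033438,  0.88216747, -0.38649962,  0.09864739])}
{'clock': 0.1, 'joint_pos': array([ 1.08934772,  0.33281799, -0.06470252,  1.46087051,  0.02160486,
        1.34991016, -0.08849891]), 'joint_velocities': array([ 0.0001877 , -0.00320291,  0.00034527, -0.0031033 ,  0.00186922,
        0.00047798, -0.00118689]), 'tau': array([ 2.34367617e-03, -6.26741052e+01,  4.98744892e-02, -3.92432821e+01,
        1.63539487e-02,  6.94107934e-03,  6.69222732e-05]), 'position': array([ 0.27664581, -0.56000749,  0.19918342]), 'ee_rot': array([ 9.73794537e-01,  2.27428605e-01, -1.79958640e-04, -6.29980748e-04]), 'ft_force': array([ 0.80894818, -0.36764481,  0.42181112]), 'torque': array([-0.00287049,  0.01392826,  0.00071179]), 'grip_width': 0.9973465088684091}
```

View pics/top0.png

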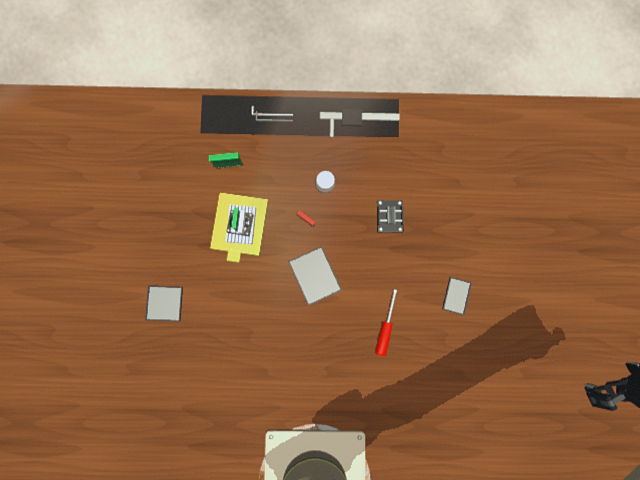

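View pics/side0.png

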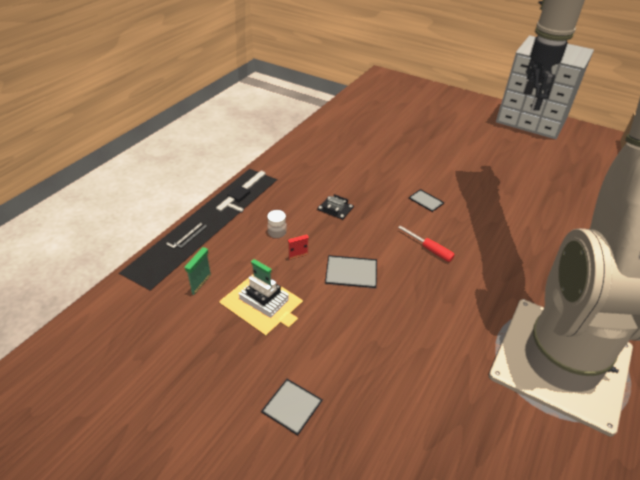

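Boards: the green one at top (236,218) stands in the stack. The other green one at (225,160) is clearly taller (side view) and stands alone, so it is a look-alike. The red one at (306,218) is to be left. The stack one is meant; I'll confirm it in enlarged crops.

```bash
python3 - <<'E'
import cv2,numpy as np
t=cv2.imread("pics/top0.png");s=cv2.imread("pics/side0.png")
def c(im,x,y,w,h,k):return cv2.resize(im[y:y+h,x:x+w],None,fx=k,fy=k,interpolation=cv2.INTER_CUBIC)
# crop1: top stack (200..280,185..265)x5 | clip (365..415, 190..240)x8
a=c(t,200,190,80,75,5);b=c(t,365,190,50,47,8)[:375]
d=c(s,215,240,100,56,4);e=c(s,310,185,50,28,8)
cv2.imwrite("pics/c1.png",np.vstack([np.hstack([a,b]),np.hstack([d,e])]))
E
cat > h.py <<'E'
import numpy as np,cv2
from scipy.spatial.transform import Rotation as R
from workcell import *
def ray(n,u,v):
    i=camera_info(n);return i["origin"],R.from_quat(i["rotation"]).apply([(u-i["cx"])/i["fx"],(v-i["cy"])/i["fy"],1])
def pt(n,u,v,z):
    o,d=ray(n,u,v);return o+d*(z-o[2])/d[2]
def px(n,p):
    i=camera_info(n);q=R.from_quat(i["rotation"]).inv().apply(np.array(p)-i["origin"]);return q[...,0]/q[...,2]*i["fx"]+i["cx"],q[...,1]/q[...,2]*i["fy"]+i["cy"]
def crop(n,x,y,w,h,k,f):
    im=camera(n)[:,:,::-1];cv2.imwrite(f"pics/{f}.png",cv2.resize(im[y:y+h,x:x+w],None,fx=k,fy=k,interpolation=cv2.INTER_CUBIC))
def go(x,y,z,yaw):
    """remaining move in tool units: shift/25mm, turn deg about tool z. yaw= world angle (deg) of tool y axis (mod 180)"""
    s=get_obs();r=R.from_quat(s["ee_rot"]);ty=r.apply([0,1,0]);cur=np.degrees(np.arctan2(ty[1],ty[0]))
    d=(yaw-cur+90)%180-90
    e=r.inv().apply(np.array([x,y,z])-s["position"])/.025
    tilt=r.inv().apply(np.cross(r.apply([0,0,1]),[0,0,-1]))
    print("clk %.2f pos"%s["clock"],s["position"].round(4),"shift",e.round(2),"turnz",round(-d,1),"tilt",np.degrees(tilt).round(2),"cur",round(cur,1),"q7",s["joint_pos"].round(2),"F",s["ft_force"].round(1),"g",round(s["grip_width"],3))
E
python3 - <<'E'
from h import *
# tray outlines by hand-ish: threshold grey
im=camera("top");hsv=cv2.cvtColor(im,cv2.COLOR_RGB2HSV)
m=((hsv[...,1]<40)&(hsv[...,2]>120)).astype(np.uint8)
for nm,(x,y,w,h) in dict(square=(135,275,60,60),large=(280,240,70,72),small=(436,268,45,55)).items():
    k=m[y:y+h,x:x+w];c=max(cv2.findContours(k,cv2.RETR_EXTERNAL,cv2.CHAIN_APPROX_NONE)[0],key=cv2.contourArea)
    P=np.array([pt("top",a+x,b+y,.003)[:2] for a,b in c[:,0]])
    (cx,cy),(sx,sy),an=cv2.minAreaRect((P*1000).astype(np.float32));print(nm,cx,cy,sx,sy,an)
E
```

```text
square 405.0945739746094 367.2225341796875 75.83087921142578 77.9166259765625 89.09065246582031
large 476.8846435546875 6.858589172363281 115.60389709472656 87.3848876953125 25.664472579956055
small 431.9668884277344 -339.16839599609375 48.10100173950195 78.52661895751953 75.56031799316406
```

View pics/c1.png

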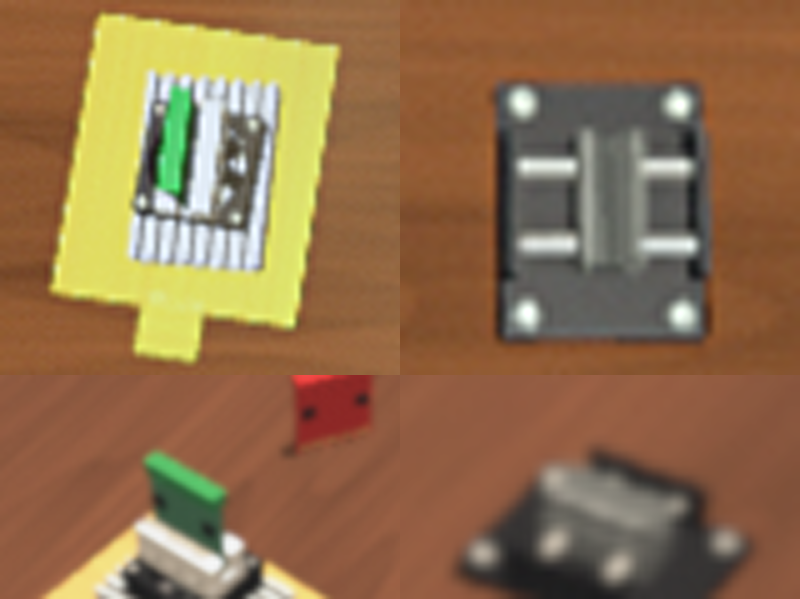

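The crops confirm it: the green board stands in the white block's slot, with the taller green board alone elsewhere and the red one apart. The clip's base corners lie at crop (498,85)-(708,338), and its slit runs along crop column ~612, rows 130-270. I'll fit the board by silhouette in both views.

```bash
cat >> h.py <<'E'
from scipy.optimize import minimize
def boxpts(lx,ly,z0,z1,x,y,a):
    c,s=np.cos(a),np.sin(a)
    return np.array([[x+c*i*lx/2-s*j*ly/2,y+s*i*lx/2+c*j*ly/2,z] for i in(1,-1) for j in(1,-1) for z in(z0,z1)])
def fit(boxes,masks,x0):
    """boxes: list of (lx,ly,z0,z1); masks: {cam:(mask,(x,y,w,h))}"""
    K=6
    def cost(p):
        t=0
        for n,(m,(x,y,w,h)) in masks.items():
            r=np.zeros((h*K,w*K),np.uint8)
            for b in boxes:
                u,v=px(n,boxpts(*b,*p[:2],p[2]))
                q=np.stack([(u-x+.5)*K,(v-y+.5)*K],1).astype(np.float32)
                cv2.fillConvexPoly(r,cv2.convexHull((q*16).round().astype(np.int32)),1,shift=4)
            t+=np.abs(cv2.resize(r.astype(np.float32),(w,h),interpolation=cv2.INTER_AREA)-m[y:y+h,x:x+w]).sum()
        return t
    best=min((minimize(cost,x0+np.array([dx,dy,da]),method="Nelder-Mead",options=dict(initial_simplex=x0+np.array([dx,dy,da])+np.array([[0,0,0],[.006,0,0],[0,.006,0],[0,0,.1]]))) for dx in(-.003,.003) for dy in(-.003,.003) for da in(-.05,.05)),key=lambda r:r.fun)
    return best.x,best.fun
E
python3 - <<'E'
from h import *
c=lambda u,v:(365+u/8-.5,190+v/8-.5)
P=np.array([pt("top",*c(u,v),.006)[:2] for u,v in((498,85),(700,85),(708,338),(503,340))])
print(P.round(4),"clip base",P.mean(0),"edges",[np.degrees(np.arctan2(*(P[i]-P[j])[::-1])).round(1) for i,j in((0,3),(1,2))],np.linalg.norm(P-np.roll(P,1,0),axis=1))
S=np.array([pt("top",*c(u,v),.031)[:2] for u,v in((612,130),(612,270))]);print("slit",S,S.mean(0),np.degrees(np.arctan2(*(S[0]-S[1])[::-1])))
M={}
for n,b in(("top",(220,195,35,45)),("side",(240,250,45,40))):
    h=cv2.cvtColor(cv2.imread(f"pics/{n}0.png"),cv2.COLOR_BGR2HSV)
    M[n]=(((abs(h[...,0].astype(int)-65)<22)&(h[...,1]>110)).astype(np.float32),b)
    x,y,w,hh=b;print(n,M[n][0][y:y+hh,x:x+w].sum())
g=pt("top",236,218,.11);print(g)
B=[(.048,.010,.104,.114),(.048,.004,.071,.104)]
for mm in(M,{"top":M["top"]},{"side":M["side"]}):
    p,f=fit(B,mm,np.array([g[0],g[1],-.15]));print(p[:2].round(4),np.degrees(p[2]).round(1),f)
E
```

```text
[[ 0.6664 -0.2693]
 [ 0.6674 -0.3323]
 [ 0.5881 -0.3332]
 [ 0.5865 -0.2697]] clip base [ 0.62710451 -0.30111166] edges [np.float64(0.3), np.float64(0.6)] [0.07985772 0.06304401 0.07932166 0.06348661]
slit [[ 0.64789295 -0.29813325]
 [ 0.60487208 -0.29735978]] [ 0.62638251 -0.29774651] -1.0300169360476543
top 117.0
side 115.0
[0.59725547 0.18472315 0.11      ]Traceback (most recent call last):
  File "<stdin>", line 14, in <module>
  File "h.py", line 36, in fit
    best=min((minimize(cost,x0+np.array([dx,dy,da]),method="Nelder-Mead",options=dict(initial_simplex=x0+np.array([dx,dy,da])+np.array([[0,0,0],[.006,0,0],[0,.006,0],[0,0,.1]]))) for dx in(-.003,.003) for dy in(-.003,.003) for da in(-.05,.05)),key=lambda r:r.fun)
  File "h.py", line 36, in <genexpr>
    best=min((minimize(cost,x0+np.array([dx,dy,da]),method="Nelder-Mead",options=dict(initial_simplex=x0+np.array([dx,dy,da])+np.array([[0,0,0],[.006,0,0],[0,.006,0],[0,0,.1]]))) for dx in(-.003,.003) for dy in(-.003,.003) for da in(-.05,.05)),key=lambda r:r.fun)
              ~~~~~~~~^^^^^^^^^^^^^^^^^^^^^^^^^^^^^^^^^^^^^^^^^^^^^^^^^^^^^^^^^^^^^^^^^^^^^^^^^^^^^^^^^^^^^^^^^^^^^^^^^^^^^^^^^^^^^^^^^^^^^^^^^^^^^^^^^^^^^^^^^^^^^^^^^^^^^^^^^^^^
    res = _minimize_neldermead(fun, x0, args, callback, bounds=bounds,
                               **options)
    fxr = func(xr)
    fx = function(np.copy(x), *(wrapper_args + args))
  File "h.py", line 31, in cost
    u,v=px(n,boxpts(*b,*p[:2],p[2]))
        ~~^^^^^^^^^^^^^^^^^^^^^^^^^^
  File "h.py", line 9, in px
    i=camera_info(n);q=R.from_quat(i["rotation"]).inv().apply(np.array(p)-i["origin"]);return q[...,0]/q[...,2]*i["fx"]+i["cx"],q[...,1]/q[...,2]*i["fy"]+i["cy"]
ValueError: time passes only in moves, steps and waits
```

```bash
sed -i 's/^from workcell import \*/from workcell import *\nimport functools,workcell\ncamera_info=functools.cache(workcell.camera_info)/' h.py
python3 - <<'E'
from h import *
M={}
for n,b in(("top",(220,195,35,45)),("side",(240,250,45,40))):
    h=cv2.cvtColor(cv2.imread(f"pics/{n}0.png"),cv2.COLOR_BGR2HSV)
    M[n]=(((abs(h[...,0].astype(int)-65)<22)&(h[...,1]>110)).astype(np.float32),b)
B=[(.048,.010,.104,.114),(.048,.004,.071,.104)]
for mm in(M,{"top":M["top"]},{"side":M["side"]}):
    p,f=fit(B,mm,np.array([.597,.185,-.15]));print(p[:2].round(4),np.degrees(p[2]).round(1),f)
go(p[0],p[1],.2,np.degrees(p[2])+90)
E
```

```text
[0.5985 0.1891] -14.3 223.3055419921875
[0.5994 0.1896] -5.3 31.388887405395508
[0.6256 0.1733] -49.6 158.19444274902344
clk 0.15 pos [ 0.2766 -0.5601  0.1993] shift [ 2.551e+01 -2.012e+01 -1.000e-02] turnz 75.8 tilt [-0.06  0.    0.  ] cur -63.7 q7 [ 1.09  0.33 -0.06  1.46  0.02  1.35 -0.09] F [0.7 0.4 0.5] g 1.003
```

```bash
python3 - <<'E'
from h import *
for q in boxpts(.048,.01,.104,.114,.5994,.1896,-.093):print(*[np.round(px(n,q),1) for n in("top","side")])
for n in("top","side"):
    h=cv2.cvtColor(cv2.imread(f"pics/{n}0.png"),cv2.COLOR_BGR2HSV)
    m=(abs(h[...,0].astype(int)-65)<22)&(h[...,1]>110)
    k,_,st,ce=cv2.connectedComponentsWithStats(m.astype(np.uint8));print(n,st[1:].tolist(),ce[1:].round(1).tolist())
print(pt("side",262,271,.095),pt("top",225,160,.0))
h=cv2.cvtColor(cv2.imread("pics/side0.png"),cv2.COLOR_BGR2HSV)
m=(abs(h[...,0].astype(int)-65)<22)&(h[...,1]>110)
print("\n".join("".join(".#"[int(v)] for v in r) for r in m[255:290,245:280]))
E
```

```text
[233.4 206.8] [249.9 263.7]
[232.7 206. ] [249.5 260.3]
[237.8 207.3] [253.1 261. ]
[237.2 206.5] [252.8 257.6]
[230.7 227.7] [267.4 273.9]
[230.  227.1] [267.1 270.5]
[235.1 228.2] [270.6 271.1]
[234.4 227.5] [270.4 267.7]
top [[209, 152, 33, 15, 359], [231, 207, 8, 22, 117], [635, 382, 1, 1, 1]] [[224.8, 159.3], [234.5, 218.2], [635.0, 382.0]]
side [[185, 248, 22, 25, 229], [252, 260, 19, 14, 115]] [[196.1, 259.8], [261.0, 266.5]]
[0.59551767 0.18933864 0.095     ] [0.76147723 0.23416907 0.        ]
...................................
...................................
...................................
...................................
...................................
........###........................
.......######......................
.......#######.....................
........########...................
........##########.................
.........###########...............
..........############.............
...........############............
.............############..........
...............###########.........
.................#########.........
..................#######..........
....................#####..........
......................##...........
...................................
...................................
...................................
...................................
...................................
...................................
...................................
...................................
...................................
...................................
...................................
...................................
...................................
...................................
...................................
...................................
```

```bash
python3 - <<'E'
from h import *
M={}
for n,b in(("top",(220,195,35,45)),("side",(240,250,45,40))):
    h=cv2.cvtColor(cv2.imread(f"pics/{n}0.png"),cv2.COLOR_BGR2HSV)
    M[n]=(((abs(h[...,0].astype(int)-65)<22)&(h[...,1]>100)).astype(np.float32),b)
B=[(.048,.010,.104,.114)]
for mm in(M,{"top":M["top"]},{"side":M["side"]}):
    p,f=fit(B,mm,np.array([.597,.189,-.1]));print(p[:2].round(4),np.degrees(p[2]).round(1),f)
# sheet edges, z=.005
c=lambda u,v:(200+u/5-.4,190+v/5-.4)
P=np.array([pt("top",*c(u,v),.005)[:2] for u,v in((98,14),(340,45),(295,328),(52,292))]);print(P.round(4),P.mean(0),np.linalg.norm(P-np.roll(P,1,0),axis=1),np.degrees(np.arctan2(*(P[0]-P[3])[::-1])),np.degrees(np.arctan2(*(P[1]-P[2])[::-1])))
P=np.array([pt("top",*c(u,v),.025)[:2] for u,v in((150,72),(280,85),(262,268),(132,262))]);print(P.round(4),P.mean(0),np.linalg.norm(P-np.roll(P,1,0),axis=1),np.degrees(np.arctan2(*(P[0]-P[3])[::-1])),np.degrees(np.arctan2(*(P[1]-P[2])[::-1])))
E
```

```text
[0.5986 0.1889] -8.1 58.63888931274414
[0.5985 0.1881] -6.6 25.02777671813965
[0.5978 0.1903] -6.6 22.27777671813965
[[0.6777 0.2445]
 [0.6641 0.125 ]
 [0.5236 0.1432]
 [0.5396 0.2616]] [0.60124446 0.19357961] [0.13915416 0.12027501 0.14159333 0.11939299] -7.036977377036274 -7.394794770463451
[[0.6452 0.2145]
 [0.6398 0.1516]
 [0.5505 0.1577]
 [0.5525 0.2199]] [0.59701066 0.18592642] [0.09282186 0.06315689 0.08948677 0.06224244] -3.2906713479536713 -3.8728144725033955
```

Call:
{"fn": "move_arm", "kwargs": {"moves": [[[1, -0.79, 0], [0, 0, 0], 1], [[1, -0.79, 0], [0, 0, 0], 1], [[1, -0.79, 0], [0, 0, 0], 1], [[1, -0.79, 0], [0, 0, 0], 1], [[1, -0.79, 0], [0, 0, 0], 1]]}}

```text
clock: 0.78
position: [0.3454, -0.4154, 0.1997]
ee_rot: [0.974, 0.227, -0.0, -0.0]
ft_force: [1.2, -0.2, -0.3]
grip_width: 0.998
```

Call:
{"fn": "move_arm", "kwargs": {"moves": [[[1, -0.79, 0], [0, 0, 0], 1], [[1, -0.79, 0], [0, 0, 0], 1], [[1, -0.79, 0], [0, 0, 0], 1], [[1, -0.79, 0], [0, 0, 0], 1], [[1, -0.79, 0], [0, 0, 0], 1]]}}

```text
clock: 1.4
position: [0.4137, -0.2715, 0.1998]
ee_rot: [0.974, 0.227, -0.0, -0.0]
ft_force: [0.1, -0.5, -0.4]
grip_width: 0.996
```

Call:
{"fn": "move_arm", "kwargs": {"moves": [[[1, -0.79, 0], [0, 0, 0], 1], [[1, -0.79, 0], [0, 0, 0], 1], [[1, -0.79, 0], [0, 0, 0], 1], [[1, -0.79, 0], [0, 0, 0], 1], [[1, -0.79, 0], [0, 0, 0], 1]]}}

```text
clock: 2.02
position: [0.482, -0.1278, 0.1998]
ee_rot: [0.974, 0.227, -0.0, 0.0]
ft_force: [0.1, -0.4, -0.6]
grip_width: 1.003
```

Call:
{"fn": "move_arm", "kwargs": {"moves": [[[1, -0.79, 0], [0, 0, 0], 1], [[1, -0.79, 0], [0, 0, 0], 1], [[1, -0.79, 0], [0, 0, 0], 1], [[1, -0.79, 0], [0, 0, 0], 1], [[1, -0.79, 0], [0, 0, 0], 1]]}}

```text
clock: 2.65
position: [0.5504, 0.0161, 0.1997]
ee_rot: [0.974, 0.227, -0.0, 0.0]
ft_force: [0.2, -0.2, -0.1]
grip_width: 0.997
```

Call:
{"fn": "move_arm", "kwargs": {"moves": [[[1, -0.79, 0], [0, 0, 8], 0.8], [[1, -0.79, 0], [0, 0, 8], 0.6], [[0.5, -1, 0], [0, 0, 8], 0.5], [[0.5, -1, 0], [0, 0, 8], 0.5], [[0, 0, 0], [0, 0, 0], 0.5]]}}

```text
clock: 3.28
position: [0.6004, 0.1255, 0.1994]
ee_rot: [0.999, -0.049, -0.0, -0.001]
ft_force: [0.3, -0.4, 0.6]
grip_width: 0.499
```

```bash
python3 - <<'E'
from h import *
go(.5985,.189,.16,83.4)
E
```

```text
clk 3.27 pos [0.6004 0.1255 0.1994] shift [-0.32 -2.52  1.58] turnz 1.0 tilt [-0.06  0.06 -0.  ] cur -95.6 q7 [ 0.14  0.36 -0.54  1.47  0.18  1.36 -2.08] F [ 0.3 -0.4  0.6] g 0.499
```

Call:
{"fn": "move_arm", "kwargs": {"moves": [[[-0.1, -0.85, 0.4], [0, 0, 1], 0.5], [[-0.1, -0.85, 0.4], [0, 0, 0], 0.5], [[-0.1, -0.82, 0.4], [0, 0, 0], 0.5], [[0, 0, 0.38], [0, 0, 0], 0.5], [[0, 0, 0], [0, 0, 0], 0.5]]}}

```text
clock: 3.9
position: [0.6001, 0.1844, 0.1595]
ee_rot: [0.998, -0.059, -0.001, 0.001]
ft_force: [0.7, -0.3, -0.4]
grip_width: 0.499
```

```bash
python3 - <<'E'
from h import *
go(.5985,.189,.16,83.4)
a=camera("top")[180:255,195:275,::-1];b=camera("side")[215:290,225:305,::-1]
cv2.imwrite("pics/p1.png",np.hstack([cv2.resize(i,None,fx=5,fy=5,interpolation=cv2.INTER_CUBIC) for i in(a,b)]))
E
```

```text
clk 3.90 pos [0.6001 0.1844 0.1595] shift [-0.08 -0.18 -0.02] turnz -0.1 tilt [0.09 0.07 0.  ] cur -96.7 q7 [ 0.05  0.42 -0.55  1.48  0.22  1.31 -2.21] F [ 0.7 -0.3 -0.4] g 0.499
```

View pics/p1.png

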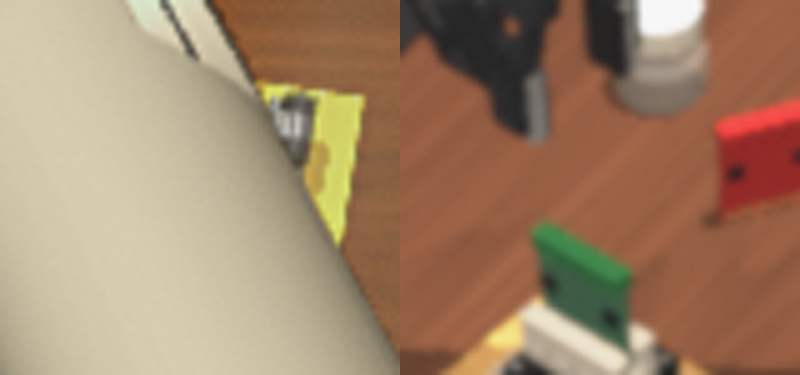

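The side crop shows the fingers above the board rail, with nothing in the way (rail crop (530-630, 225-280)). I'll descend and close.

Call:
{"fn": "move_arm", "kwargs": {"moves": [[[-0.08, -0.18, 0.6], [0, 0, 0], 0.5], [[0, 0, 0.7], [0, 0, 0], 0.5], [[0, 0, 0.8], [0, 0, 0], 0.4], [[0, 0, 0.7], [0, 0, 0], 0.3], [[0, 0, 0], [0, 0, 0], 0.25]], "squeeze": 30}}

```text
clock: 4.62
position: [0.5977, 0.1905, 0.0883]
ee_rot: [0.998, -0.059, -0.001, 0.001]
ft_force: [0.2, -0.5, 0.3]
grip_width: 0.252
```

Call:
{"fn": "move_arm", "kwargs": {"moves": [[[0, 0, 0], [0, 0, 0], 0.2], [[0, 0, 0], [0, 0, 0], 0.1], [[0, 0, 0], [0, 0, 0], 0], [[0, 0, 0], [0, 0, 0], 0], [[0, 0, 0], [0, 0, 0], 0]]}}

```text
clock: 5.25
position: [0.5989, 0.191, 0.0905]
ee_rot: [0.998, -0.059, 0.0, 0.0]
ft_force: [-0.8, -0.1, 0.4]
grip_width: 0.002
```

```bash
python3 - <<'E'
from h import *
go(.5985,.189,.09,83.4)
crop("side",200,215,130,100,6,"p2")
E
```

```text
clk 5.25 pos [0.5989 0.191  0.0905] shift [-0.    0.08  0.02] turnz -0.1 tilt [ 0.   -0.01  0.  ] cur -96.7 q7 [ 0.03  0.47 -0.54  1.56  0.26  1.18 -2.25] F [-0.8 -0.1  0.4] g 0.002
```

View pics/p2.png

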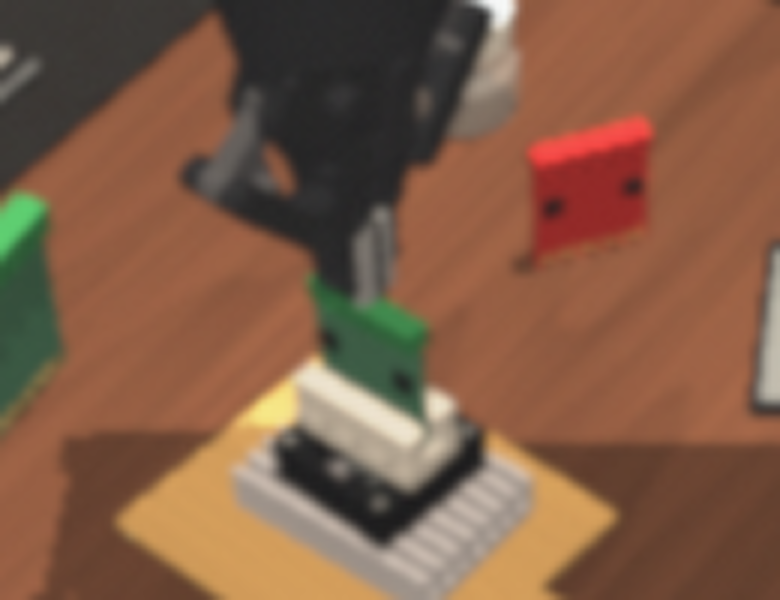

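```bash
python3 - <<'E'
from h import *
f=lambda p:(np.array(px("side",np.array(p)))-[200,215])*6
for z in(.069,.0905,.104,.114): print(z,[f((.5985+s*.0238,.189-s*.0028,z)).round() for s in(1,0,-1)])
print("tcp",f(get_obs()["position"]))
E
```

```text
0.069 [array([320., 352.]), array([370., 383.]), array([421., 415.])]
0.0905 [array([316., 310.]), array([366., 341.]), array([418., 373.])]
0.104 [array([313., 283.]), array([364., 314.]), array([416., 346.])]
0.114 [array([311., 263.]), array([362., 294.]), array([415., 325.])]
tcp [362.11194169 344.29098535]
```

```bash
python3 - <<'E'
from h import *
f=lambda p:(np.array(px("side",np.array(p)))-[225,215])*5+[400,0]
for s in(.021,0,-.021): print(s,f((.6001+s*.115,.1844+s*.993,.1595)).round(),f((.6001+s*.115,.1844+s*.993,.1665)).round())
print(R.from_quat(get_obs()["ee_rot"]).as_matrix().round(3))
o=camera_info("side");print(R.from_quat(o["rotation"]).as_matrix().round(2))
E
```

```text
0.021 [538. 185.] [536. 172.]
0 [574. 157.] [573. 144.]
-0.021 [609. 129.] [608. 116.]
[[ 0.993 -0.117  0.   ]
 [-0.117 -0.993 -0.   ]
 [ 0.     0.    -1.   ]]
[[-0.86 -0.37  0.37]
 [-0.52  0.58 -0.63]
 [ 0.02 -0.73 -0.68]]
```

```bash
python3 - <<'E'
from h import *
p=np.array([.2766,-.56,.1993]);y=R.from_quat([.9738,.22743,0,0]).apply([0,1,0])
for n,(x0,y0,k) in (("top",(575,350,6)),("side",(505,50,6))):
    for s in(-.0425,0,.0425):
        for dz in(0,.013,.038): print(n,s,dz,((np.array(px(n,p+y*s+[0,0,dz]))-[x0,y0])*k).round())
a=cv2.imread("pics/top0.png")[350:420,575:640];b=cv2.imread("pics/side0.png")[50:120,505:570]
cv2.imwrite("pics/p3.png",np.hstack([cv2.resize(i,None,fx=6,fy=6,interpolation=cv2.INTER_CUBIC) for i in(a,b)]))
E
```

```text
top -0.0425 0 [ 10. 198.]
top -0.0425 0.013 [ 30. 204.]
top -0.0425 0.038 [ 71. 217.]
top 0 0 [119. 141.]
top 0 0.013 [141. 147.]
top 0 0.038 [184. 158.]
top 0.0425 0 [228.  85.]
top 0.0425 0.013 [251.  89.]
top 0.0425 0.038 [297.  99.]
side -0.0425 0 [142. 448.]
side -0.0425 0.013 [151. 421.]
side -0.0425 0.038 [169. 368.]
side 0 0 [121. 399.]
side 0 0.013 [130. 372.]
side 0 0.038 [147. 320.]
side 0.0425 0 [101. 352.]
side 0.0425 0.013 [110. 325.]
side 0.0425 0.038 [126. 273.]
```

View pics/p3.png

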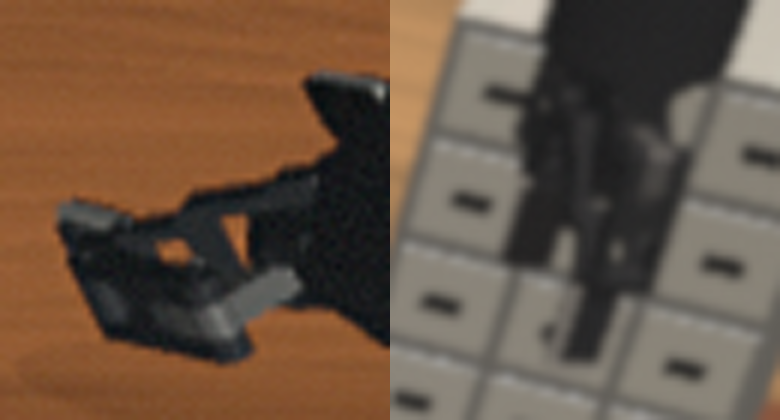

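The shut fingers stand just above the rail (crop ~(370,295)), not around it. Comparing with the projection (370,344), the real fingertips are about 22-25 mm higher than the reported TCP; p1 and the start picture agree. I'll open and descend 20 mm, which is safe under either reading.

Call:
{"fn": "move_arm", "kwargs": {"moves": [[[0, 0, 0], [0, 0, 0], 0.4], [[0, 0, 0], [0, 0, 0], 0.4], [[0, 0, 0.3], [0, 0, 0], 0.4], [[0, 0, 0.3], [0, 0, 0], 0.4], [[0, 0, 0.2], [0, 0, 0], 0.4]]}}

```text
clock: 5.92
position: [0.5984, 0.1909, 0.0695]
ee_rot: [0.998, -0.059, -0.0, 0.0]
ft_force: [-0.0, -0.8, 0.1]
grip_width: 0.398
```

Call:
{"fn": "move_arm", "kwargs": {"moves": [[[0, 0, 0], [0, 0, 0], 0.2], [[0, 0, 0], [0, 0, 0], 0.1], [[0, 0, 0], [0, 0, 0], 0], [[0, 0, 0], [0, 0, 0], 0], [[0, 0, 0], [0, 0, 0], 0]]}}

```text
clock: 6.55
position: [0.5988, 0.1911, 0.0705]
ee_rot: [0.998, -0.059, 0.0, -0.0]
ft_force: [-1.1, 1.0, -0.1]
grip_width: 0.103
```

```bash
python3 - <<'E'
from h import *
go(.5985,.189,.09,83.4)
crop("side",200,215,130,100,6,"p4")
E
```

```text
clk 6.55 pos [0.5988 0.1911 0.0705] shift [-0.    0.08 -0.78] turnz -0.1 tilt [-0.   -0.01 -0.  ] cur -96.7 q7 [ 0.03  0.49 -0.53  1.58  0.27  1.14 -2.25] F [-1.1  1.  -0.1] g 0.103
```

View pics/p4.png

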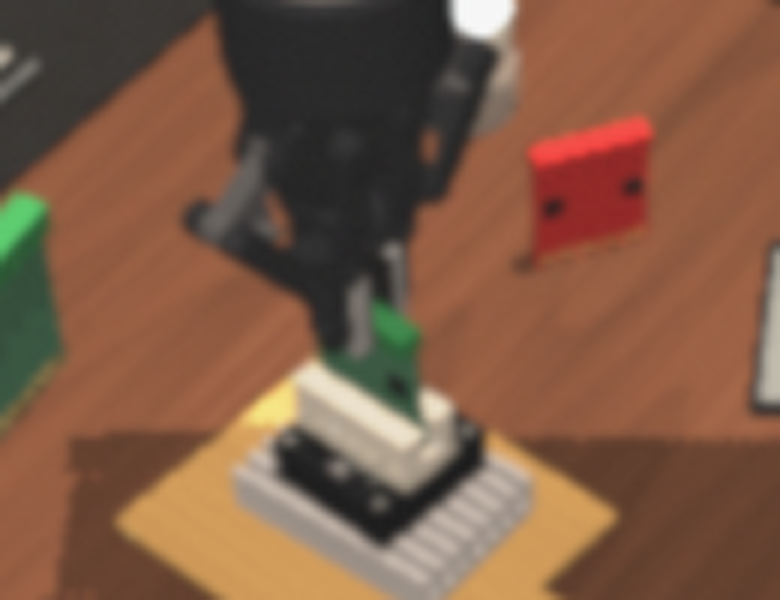

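Gripped: width 0.103 ≈ 9 mm, with the fingers around the rail and the tip ~22 mm above the reported point. So the board's lower edge (0.054) corresponds to reported z 0.0705, and home is reported z ≈ 0.0225. I'll lift and carry it to the clip.

Call:
{"fn": "move_arm", "kwargs": {"moves": [[[0, 0, 0], [0, 0, 0], 0], [[0, 0, -0.4], [0, 0, 0], 0], [[0, 0, -0.6], [0, 0, 0], 0], [[0, 0, -1], [0, 0, 0], 0], [[0, 0, -1], [0, 0, 0], 0]], "squeeze": 80}}

```text
clock: 7.22
position: [0.599, 0.1912, 0.1474]
ee_rot: [0.998, -0.058, 0.001, -0.0]
ft_force: [-0.2, 0.8, -0.8]
grip_width: 0.093
```

Call:
{"fn": "move_arm", "kwargs": {"moves": [[[0, 0.8, -0.8], [0, 0, 0], 0], [[0.2, 1, 0], [0, 0, 0], 0], [[0.2, 1, 0], [0, 0, 0], 0], [[0.2, 1, 0], [0, 0, 0], 0], [[0.2, 1, 0], [0, 0, 0], 0]]}}

```text
clock: 7.85
position: [0.6049, 0.0688, 0.1668]
ee_rot: [0.998, -0.058, 0.001, -0.0]
ft_force: [0.4, 0.1, -0.4]
grip_width: 0.085
```

Call:
{"fn": "move_arm", "kwargs": {"moves": [[[0.2, 1, 0], [0, 0, 0], 0], [[0.2, 1, 0], [0, 0, 0], 0], [[0.2, 1, 0], [0, 0, 0], 0], [[0.2, 1, 0], [0, 0, 0], 0], [[0.2, 1, 0], [0, 0, 0], 0]]}}

```text
clock: 8.48
position: [0.6152, -0.0583, 0.1669]
ee_rot: [0.998, -0.058, 0.001, 0.0]
ft_force: [1.0, -0.4, -0.5]
grip_width: 0.083
```

Call:
{"fn": "move_arm", "kwargs": {"moves": [[[0.2, 1, 0], [0, 0, 0], 0], [[0.2, 1, 0], [0, 0, 0], 0], [[0.2, 1, 0], [0, 0, 0], 0], [[0.2, 1, 0], [0, 0, 0], 0], [[0.2, 1, 0], [0, 0, 0], 0]]}}

```text
clock: 9.1
position: [0.6254, -0.1854, 0.1669]
ee_rot: [0.998, -0.058, 0.001, 0.0]
ft_force: [0.5, 0.0, -0.6]
grip_width: 0.085
```

Call:
{"fn": "move_arm", "kwargs": {"moves": [[[0.2, 1, 0], [0, 0, 0], 0], [[0.2, 1, 0], [0, 0, 0], 0], [[0.2, 1, 0], [0, 0, 0], 0], [[0, 0.8, 0], [0, 0, -6.5], 0], [[0, 0, 0], [0, 0, 0], 0]]}}

```text
clock: 9.72
position: [0.6283, -0.2832, 0.1653]
ee_rot: [1.0, -0.004, -0.0, 0.0]
ft_force: [-0.6, 0.6, -0.6]
grip_width: 0.088
```

```bash
python3 - <<'E'
from h import *
go(.6267,-.2995,.10,89.8)
a=camera("top")[180:255,350:430,::-1];b=camera("side")[150:225,300:380,::-1]
cv2.imwrite("pics/p5.png",np.hstack([cv2.resize(i,None,fx=5,fy=5,interpolation=cv2.INTER_CUBIC) for i in(a,b)]))
E
```

```text
clk 9.72 pos [ 0.6283 -0.2832  0.1653] shift [-0.06  0.65  2.61] turnz -0.2 tilt [0.03 0.02 0.  ] cur -90.4 q7 [ 0.61  0.52 -0.37  1.3   0.19  1.36 -1.34] F [-0.6  0.6 -0.6] g 0.088
```

View pics/p5.png

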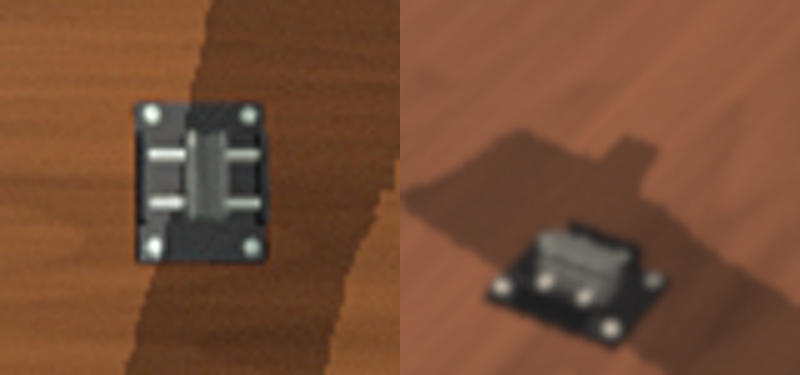

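Odd: the arm isn't seen above the clip, though its shadow is. I'll look at both whole pictures.

```bash
python3 - <<'E'
from h import *
a=camera("top")[:,:,::-1];b=camera("side")[:,:,::-1]
cv2.imwrite("pics/p6.png",np.hstack([a[:,200:600],b[:,200:600]]))
print(px("top",get_obs()["position"]),px("side",get_obs()["position"]))
E
```

```text
(np.float64(448.2592624280847), np.float64(202.3833053318949)) (np.float64(356.2626245747662), np.float64(136.2830255768331))
```

View pics/p6.png

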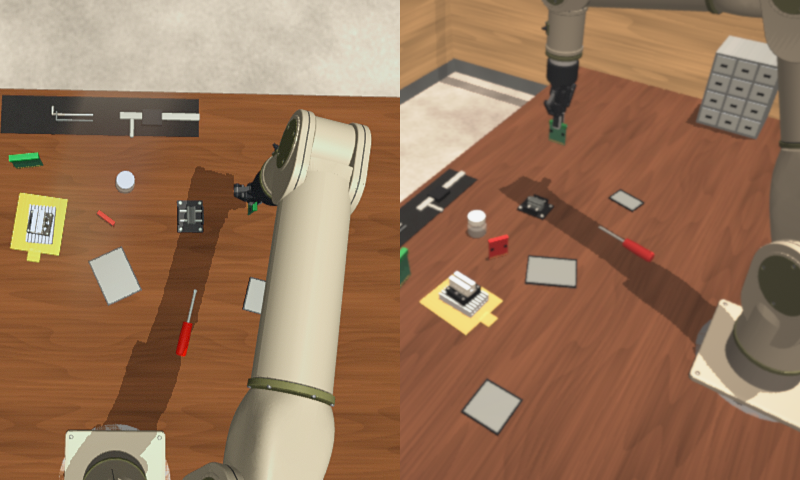

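My error: the clip panel of the crop began at column 400, which I failed to subtract, so the clip's y is wrong by ~0.12 m. The board is held well, at top ~(452,207). I'll redo the clip with the right offset and fit the held board.

```bash
python3 - <<'E'
from h import *
for nm,f in(("c1",lambda u,v:(365+(u-400)/8-.5,190+v/8-.5)),):
    P=np.array([pt("top",*f(u,v),.006)[:2] for u,v in((498,85),(700,85),(708,338),(503,340))])
    print(P.round(4),"clip base",P.mean(0),"edges",[np.degrees(np.arctan2(*(P[i]-P[j])[::-1])).round(1) for i,j in((0,3),(1,2),(0,1),(3,2))],np.linalg.norm(P-np.roll(P,1,0),axis=1))
    S=np.array([pt("top",*f(u,v),.031)[:2] for u,v in((612,130),(612,270))]);print("slit",S.mean(0),np.degrees(np.arctan2(*(S[0]-S[1])[::-1])))
# side: base corners from p5 (z=.006)
g=lambda u,v:(300+(u-400)/5-.4,150+v/5-.4)
# bolts heads from p5 top & side, z~.008
for n,q in(("top",[(350+u/5-.4,180+v/5-.4) for u,v in((151,114),(249,115),(252,247),(153,247))]),("side",[g(*x) for x in((502,287),(611,328),(653,280))])):
    Q=np.array([pt(n,*x,.008)[:2] for x in q]);print(n,Q.round(4),Q.mean(0) if n=="top" else (Q[0]+Q[2])/2)
go(P.mean(0)[0],P.mean(0)[1],.10,89.8)
E
```

```text
[[ 0.6644 -0.1449]
 [ 0.6654 -0.2076]
 [ 0.5863 -0.2095]
 [ 0.5847 -0.1463]] clip base [ 0.62518963 -0.17706358] edges [np.float64(1.0), np.float64(1.3), np.float64(90.9), np.float64(91.4)] [0.07967868 0.0627669  0.07914909 0.06320198]
slit [ 0.62449833 -0.17617955] -0.30368554686420923
top [[ 0.6584 -0.1522]
 [ 0.6586 -0.2008]
 [ 0.5927 -0.2018]
 [ 0.592  -0.153 ]] [ 0.6254236  -0.17692295]
side [[ 0.6561 -0.1482]
 [ 0.5906 -0.1499]
 [ 0.5912 -0.1967]] [ 0.62364218 -0.17245995]
clk 9.93 pos [ 0.6293 -0.2793  0.1656] shift [-0.18 -4.09  2.63] turnz -0.0 tilt [-0.04 -0.02  0.  ] cur -90.2 q7 [ 0.61  0.52 -0.38  1.3   0.19  1.36 -1.34] F [0.8 1.3 0.1] g 0.083
```

Call:
{"fn": "move_arm", "kwargs": {"moves": [[[-0.05, -1, 0], [0, 0, -1.1], 0], [[-0.05, -1, 0], [0, 0, 0], 0], [[-0.08, -1, 0.4], [0, 0, 0], 0], [[0, -0.9, 1], [0, 0, 0], 0], [[0, -0.28, 1], [0, 0, 0], 0]]}}

```text
clock: 10.55
position: [0.6236, -0.1716, 0.1055]
ee_rot: [1.0, 0.01, 0.001, -0.0]
ft_force: [-0.5, 0.6, -1.3]
grip_width: 0.087
```

Call:
{"fn": "move_arm", "kwargs": {"moves": [[[0, 0, 1], [0, 0, 0], 0], [[0, 0, 0], [0, 0, 0], 0]]}}

```text
clock: 10.8
position: [0.6219, -0.1738, 0.0789]
ee_rot: [1.0, 0.009, -0.002, -0.001]
ft_force: [-1.0, 1.1, -0.3]
grip_width: 0.089
```

```bash
python3 - <<'E'
from h import *
go(.6248,-.1745,.08,90.9)
a=camera("top")[180:255,350:430,::-1];b=camera("side")[150:225,300:380,::-1]
cv2.imwrite("pics/p7.png",np.hstack([cv2.resize(i,None,fx=5,fy=5,interpolation=cv2.INTER_CUBIC) for i in(a,b)]))
E
```

```text
clk 10.80 pos [ 0.6219 -0.1738  0.0789] shift [ 0.12  0.03 -0.04] turnz 0.1 tilt [-0.07  0.18 -0.  ] cur -89.0 q7 [ 0.51  0.5  -0.41  1.52  0.21  1.17 -1.49] F [-1.   1.1 -0.3] g 0.089
```

View pics/p7.png

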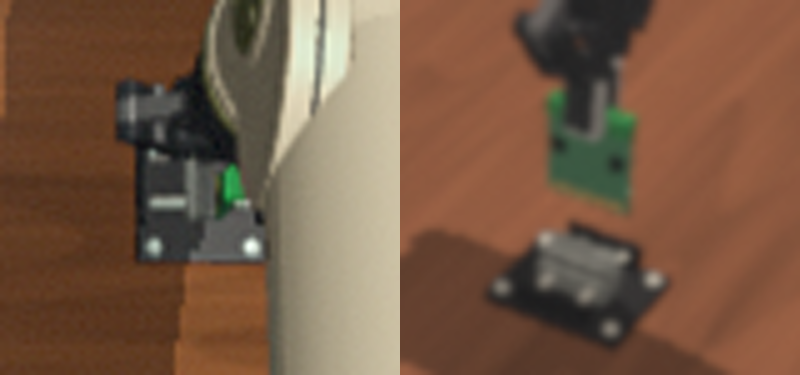

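```bash
python3 - <<'E'
from h import *
f=lambda n,p:(np.array(px(n,np.array(p)))+.5-((300,150) if n=="side" else (350,180)))*5+((400,0) if n=="side" else 0)
c,s=np.cos(.0157),np.sin(.0157)
def pr(n,x,y,z,dx,dy):return f(n,(x+c*dx-s*dy,y+s*dx+c*dy,z)).round()
X,Y=.6219,-.1738
print("board bottom corners side +x,-x",[pr("side",X,Y,.0624,d,0) for d in(.024,-.024)],"rail top near edge",[pr("side",X,Y,.1224,d,.005) for d in(.024,-.024)])
print("top rail -x end corners",[pr("top",X,Y,.1224,-.024,d) for d in(.005,-.005)])
for y in(-.177,-.1745,-.172):
  print(y,"side bolts",[pr("side",.6248,y,.008,a,b) for a,b in((.0333,.0245),(-.0333,.0245),(-.0333,-.0245))],"base corner near",pr("side",.6248,y,.006,-.04,.032),"mouth",[pr("side",.6248,y,.031,a,0) for a in(.02,-.02)])
E
```

```text
board bottom corners side +x,-x [array([546., 187.]), array([628., 217.])] rail top near edge [array([545.,  97.]), array([629., 126.])]
top rail -x end corners [array([224., 199.]), array([246., 199.])]
-0.177 side bolts [array([504., 283.]), array([614., 325.]), array([657., 275.])] base corner near [618. 340.] mouth [array([549., 232.]), array([616., 257.])]
-0.1745 side bolts [array([501., 285.]), array([611., 327.]), array([655., 277.])] base corner near [615. 343.] mouth [array([547., 235.]), array([613., 260.])]
-0.172 side bolts [array([499., 288.]), array([609., 330.]), array([653., 280.])] base corner near [613. 345.] mouth [array([545., 237.]), array([611., 262.])]
```

```bash
cat >> h.py <<'E'
def gmask(n,box,s=100):
    h=cv2.cvtColor(np.ascontiguousarray(camera(n)),cv2.COLOR_RGB2HSV);x,y,w,hh=box
    m=((abs(h[...,0].astype(int)-65)<22)&(h[...,1]>s))[y:y+hh,x:x+w]
    print(n,box);[print(y+i,"".join(".#"[int(v)] for v in r)) for i,r in enumerate(m) if r.any()]
    return h[y:y+hh,x:x+w]
E
python3 - <<'E'
from h import *
h=gmask("top",(388,205,30,25))
print("V rows\n",h[6:18:2,:,2])
s=gmask("side",(320,160,35,40))
print(get_obs()["position"])
for z in(.1224,.1125):print(z,[np.round(px("top",(.622-.024*1-.0157*d,-.1742-.024*.0157+d,z)),2) for d in(.005,-.005)],[np.round(px("top",(.622-.005-.0157*d,-.1742+d,z)),2) for d in(.005,-.005)])
E
```

```text
top (388, 205, 30, 25)
212 ........##....................
213 ........###...................
214 .......####...................
215 .......####...................
216 .......####...................
217 .......####...................
218 .......#####..................
219 .......###....................
220 .......#......................
221 ......##......................
V rows
 [[109  84  50  42  48  51  43  39  40  31  76  85  91  84  85  84  96 162
  186 139 132 142 147 153 159 166 169 173 176 179]
 [120  85  77  81  90  79  75  84 145 144 109  89  87  87  86  84 110 161
  131 130 134 143 149 153 160 165 170 173 175 178]
 [117  94  78  82  90 113  55  85 164 152 130  87  88  84  85  88 119 104
  120 133 134 140 148 153 159 164 170 171 174 179]
 [119  94  81  81  94 132  47  77 164 154 149  86  87  83  87  98  93  98
  116 132 135 141 148 153 161 164 168 172 174 177]
 [119  92  84  80  92 118  41  53 106 113 145 128  94  84  94 100  90  99
  116 131 135 140 149 152 159 162 166 171 174 176]
 [116  94  84  80  89 104  61  61  62 120 168 172 125  66  86  92  88 101
  115 131 138 140 146 152 158 161 166 172 175 176]]
side (320, 160, 35, 40)
168 ..........##.......................
169 ..........##.......................
170 ..........##.......................
171 ...........#.......................
172 ......................####.........
173 ......................#####........
174 ......................#####........
175 ......................####.........
176 ......................###..........
[ 0.62407336 -0.17587407  0.0820472 ]
0.1224 [array([394.46, 219.2 ]), array([398.92, 219.2 ])] [array([394.24, 210.81]), array([398.69, 210.81])]
0.1125 [array([393.75, 219.91]), array([398.17, 219.91])] [array([393.53, 211.59]), array([397.95, 211.59])]
```

Call:
{"fn": "move_arm", "kwargs": {"moves": [[[0, 0, 0.5], [0, 0, 0], 0], [[0, 0, 0.4], [0, 0, 0], 0], [[0, 0, 0.2], [0, 0, 0], 0], [[0, 0, 0], [0, 0, 0], 0], [[0, 0, 0], [0, 0, 0], 0]]}}

```text
clock: 11.62
position: [0.6234, -0.1763, 0.0532]
ee_rot: [1.0, 0.008, 0.0, 0.0]
ft_force: [-0.1, -0.3, 0.6]
grip_width: 0.087
```

```bash
python3 - <<'E'
from h import *
go(.6248,-.1765,.0525,90.9)
crop("side",310,150,65,75,8,"p8")
go(.6248,-.1765,.0525,90.9)
p=get_obs()["position"];f=lambda q:((np.array(px("side",np.array(q)))+.5-(310,150))*8).round()
for dz in(-.0165,):
  print([f(p+[d,0,dz]) for d in(.024,-.024)], "mouth edges",[[f((.6248+a,-.1755+b,.031)) for a in(.02,-.02)] for b in(.0065,-.0065)])
E
```

```text
clk 11.62 pos [ 0.6234 -0.1763  0.0532] shift [0.05 0.01 0.03] turnz -0.0 tilt [ 0.01 -0.02  0.  ] cur -89.1 q7 [ 0.51  0.53 -0.41  1.54  0.22  1.12 -1.5 ] F [-0.1 -0.3  0.6] g 0.087
clk 11.68 pos [ 0.6235 -0.1763  0.0533] shift [0.05 0.01 0.03] turnz -0.0 tilt [ 0.01 -0.04  0.  ] cur -89.1 q7 [ 0.51  0.53 -0.41  1.54  0.22  1.12 -1.5 ] F [-0.9 -0.4 -0.7] g 0.087
[array([152., 356.]), array([279., 405.])] mouth edges [[array([147., 384.]), array([253., 425.])], [array([167., 364.]), array([272., 404.])]]
```

View pics/p8.png

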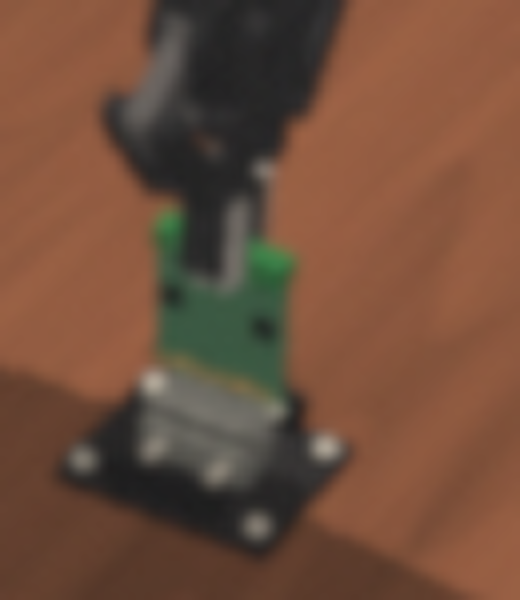

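Call:
{"fn": "move_arm", "kwargs": {"moves": [[[0.08, -0.06, 0], [0, 0, 0], 0], [[0, 0, 0.15], [0, 0, 0], 0], [[0, 0, 0], [0, 0, 0], 0]]}}

```text
clock: 12.05
position: [0.625, -0.1746, 0.0488]
ee_rot: [1.0, 0.008, -0.0, -0.0]
ft_force: [-0.6, 0.1, 0.1]
grip_width: 0.088
```

Call:
{"fn": "move_arm", "kwargs": {"moves": [[[0, 0, 0.12], [0, 0, 0], 0], [[0, 0, 0], [0, 0, 0], 0], [[0, 0, 0], [0, 0, 0], 0]]}}

```text
clock: 12.42
position: [0.6252, -0.1748, 0.0462]
ee_rot: [1.0, 0.008, 0.0, 0.0]
ft_force: [-0.3, 0.9, 0.2]
grip_width: 0.092
```

Call:
{"fn": "move_arm", "kwargs": {"moves": [[[0, 0, 0.12], [0, 0, 0], 0], [[0, 0, 0], [0, 0, 0], 0], [[0, 0, 0], [0, 0, 0], 0]]}}

```text
clock: 12.8
position: [0.6252, -0.1748, 0.0431]
ee_rot: [1.0, 0.008, -0.0, 0.0]
ft_force: [-0.2, 0.3, -0.1]
grip_width: 0.087
```

Call:
{"fn": "move_arm", "kwargs": {"moves": [[[0, 0, 0.12], [0, 0, 0], 0], [[0, 0, 0], [0, 0, 0], 0], [[0, 0, 0], [0, 0, 0], 0]]}}

```text
clock: 13.18
position: [0.6252, -0.1747, 0.0402]
ee_rot: [1.0, 0.008, 0.0, 0.0]
ft_force: [-0.4, 0.0, -0.3]
grip_width: 0.086
```

Call:
{"fn": "move_arm", "kwargs": {"moves": [[[0, 0, 0.1], [0, 0, 0], 0], [[0, 0, 0], [0, 0, 0], 0], [[0, 0, 0], [0, 0, 0], 0]]}}

```text
clock: 13.55
position: [0.6252, -0.1746, 0.0376]
ee_rot: [1.0, 0.008, 0.0, -0.0]
ft_force: [0.6, 0.7, -1.1]
grip_width: 0.084
```

Call:
{"fn": "move_arm", "kwargs": {"moves": [[[0, 0, 0.1], [0, 0, 0], 0], [[0, 0, 0], [0, 0, 0], 0], [[0, 0, 0], [0, 0, 0], 0]]}}

```text
clock: 13.92
position: [0.6255, -0.1747, 0.0355]
ee_rot: [1.0, 0.008, 0.0, 0.0]
ft_force: [0.6, 0.4, 3.4]
grip_width: 0.09
```

Call:
{"fn": "move_arm", "kwargs": {"moves": [[[0, 0, 0.1], [0, 0, 0], 0], [[0, 0, 0], [0, 0, 0], 0], [[0, 0, 0], [0, 0, 0], 0]]}}

```text
clock: 14.3
position: [0.6251, -0.1747, 0.0324]
ee_rot: [1.0, 0.008, -0.0, -0.0]
ft_force: [1.4, 0.6, 0.1]
grip_width: 0.091
```

Call:
{"fn": "move_arm", "kwargs": {"moves": [[[0, 0, 0.08], [0, 0, 0], 0], [[0, 0, 0], [0, 0, 0], 0], [[0, 0, 0], [0, 0, 0], 0]]}}

```text
clock: 14.68
position: [0.6249, -0.1747, 0.0303]
ee_rot: [1.0, 0.008, -0.0, -0.0]
ft_force: [1.6, 0.1, -1.7]
grip_width: 0.09
```

```bash
python3 - <<'E'
from h import *
go(.6248,-.1765,.0225,90.9);print(get_obs()["torque"])
E
```

```text
clk 14.68 pos [ 0.6249 -0.1747  0.0303] shift [-0.01  0.07  0.31] turnz -0.0 tilt [-0.01  0.03 -0.  ] cur -89.1 q7 [ 0.5   0.55 -0.4   1.55  0.23  1.08 -1.51] F [ 1.6  0.1 -1.7] g 0.09
[ 0.02947924 -0.28893879 -0.0713435 ]
```

```bash
python3 - <<'E'
from h import *
a=camera("top")[195:240,365:415,::-1];b=camera("side")[165:225,310:370,::-1]
cv2.imwrite("pics/p9.png",np.hstack([cv2.resize(a,(400,360),interpolation=cv2.INTER_CUBIC),cv2.resize(b,(360,360),interpolation=cv2.INTER_CUBIC)]))
E
```

```text
(no output)
```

View pics/p9.png

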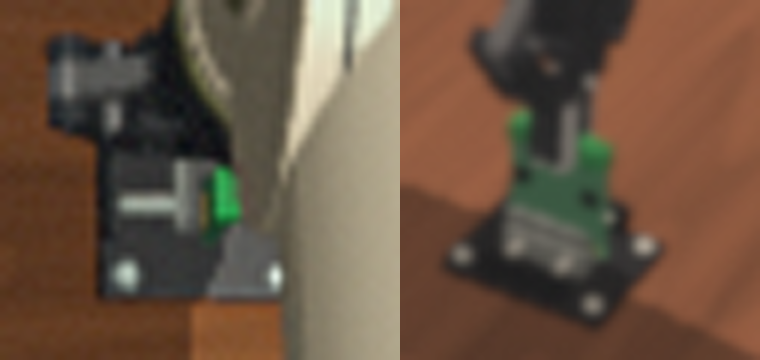

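Side view: the board hangs between the jaws, its right end overhanging at (605,250). The left jaw is undisplaced in the top view. I'll continue pressing in small steps.

Call:
{"fn": "move_arm", "kwargs": {"moves": [[[0, 0, 0.08], [0, 0, 0], 0], [[0, 0, 0], [0, 0, 0], 0], [[0, 0, 0], [0, 0, 0], 0]]}}

```text
clock: 15.15
position: [0.6252, -0.1747, 0.0286]
ee_rot: [1.0, 0.008, 0.0, 0.0]
ft_force: [0.8, 0.6, -0.0]
grip_width: 0.09
```

Call:
{"fn": "move_arm", "kwargs": {"moves": [[[0, 0, 0.08], [0, 0, 0], 0], [[0, 0, 0], [0, 0, 0], 0], [[0, 0, 0], [0, 0, 0], 0]]}}

```text
clock: 15.52
position: [0.6252, -0.1747, 0.0266]
ee_rot: [1.0, 0.008, 0.0, 0.0]
ft_force: [1.4, -0.1, 0.2]
grip_width: 0.085
```

```bash
python3 - <<'E'
from h import *
go(.6248,-.1765,.0225,90.9);print(get_obs()["torque"])
E
```

```text
clk 15.53 pos [ 0.6252 -0.1747  0.0266] shift [-0.02  0.07  0.16] turnz -0.0 tilt [ 0. -0.  0.] cur -89.1 q7 [ 0.5   0.56 -0.4   1.56  0.24  1.08 -1.51] F [ 1.4 -0.1  0.2] g 0.085
[ 0.04733511 -0.23500498 -0.0923827 ]
```

Call:
{"fn": "move_arm", "kwargs": {"moves": [[[0, 0, 0.08], [0, 0, 0], 0], [[0, 0, 0], [0, 0, 0], 0], [[0, 0, 0.06], [0, 0, 0], 0], [[0, 0, 0], [0, 0, 0], 0]]}}

```text
clock: 16.02
position: [0.6252, -0.1747, 0.023]
ee_rot: [1.0, 0.008, -0.0, 0.0]
ft_force: [0.5, -0.4, 0.8]
grip_width: 0.085
```

Call:
{"fn": "move_arm", "kwargs": {"moves": [[[0, 0, 0.04], [0, 0, 0], 0], [[0, 0, 0], [0, 0, 0], 0], [[0, 0, 0], [0, 0, 0], 0]]}}

```text
clock: 16.4
position: [0.6253, -0.1748, 0.0224]
ee_rot: [1.0, 0.008, 0.0, 0.0]
ft_force: [-1.1, -0.0, 4.7]
grip_width: 0.087
```

```bash
python3 - <<'E'
from h import *
go(.6248,-.1765,.0225,90.9);print(get_obs()["torque"])
E
```

```text
clk 16.40 pos [ 0.6253 -0.1748  0.0224] shift [-0.02  0.07 -0.  ] turnz -0.0 tilt [ 0.01 -0.02  0.  ] cur -89.1 q7 [ 0.5   0.56 -0.4   1.56  0.24  1.07 -1.51] F [-1.1 -0.   4.7] g 0.087
[ 0.11099455  0.07129432 -0.04685279]
```

Call:
{"fn": "move_arm", "kwargs": {"moves": [[[0, 0, 0.04], [0, 0, 0], 0], [[0, 0, 0], [0, 0, 0], 0], [[0, 0, 0], [0, 0, 0], 0]]}}

```text
clock: 16.77
position: [0.6255, -0.1749, 0.0223]
ee_rot: [1.0, 0.008, 0.0, 0.0]
ft_force: [-2.6, 0.9, 11.9]
grip_width: 0.094
```

Call:
{"fn": "move_arm", "kwargs": {"moves": [[[0, 0, -0.06], [0, 0, 0], 0.15], [[0, 0, 0], [0, 0, 0], 0.25], [[0, 0, 0], [0, 0, 0], 0.35], [[0, 0, -0.5], [0, 0, 0], 0.4], [[0, 0, -1], [0, 0, 0], 0.5]]}}

```text
clock: 17.4
position: [0.6246, -0.1746, 0.0603]
ee_rot: [1.0, 0.008, -0.001, -0.0]
ft_force: [-0.4, -0.1, 0.5]
grip_width: 0.496
```

Call:
{"fn": "move_arm", "kwargs": {"moves": [[[0, 0, -1], [0, 0, 0], 0.5], [[0, 0, -1], [0, 0, 0], 0.5], [[0, 0, -1], [0, 0, 0], 0.5], [[0, -1, -1], [0, 0, 0], 0.5], [[0, -1, 0], [0, 0, 0], 0.5]]}}

```text
clock: 18.02
position: [0.6257, -0.1243, 0.1636]
ee_rot: [1.0, 0.007, 0.002, 0.0]
ft_force: [0.3, -0.2, -1.5]
grip_width: 0.502
```

Call:
{"fn": "move_arm", "kwargs": {"moves": [[[0, -1, 0], [0, 0, 0], 0.5], [[0, -1, 0], [0, 0, 0], 0.5], [[0, -1, 0], [0, 0, 0], 0.5], [[0, -1, 0], [0, 0, 0], 0.5], [[0, -1, 0], [0, 0, 0], 0.5]]}}

```text
clock: 18.65
position: [0.6225, 0.0011, 0.1611]
ee_rot: [1.0, 0.008, 0.0, 0.0]
ft_force: [-0.0, 0.2, -1.0]
grip_width: 0.499
```

```bash
python3 - <<'E'
from h import *
go(.597,.189,.10,83)
a=camera("top");b=camera("side");cv2.imwrite("pics/t10.png",a[:,:,::-1]);cv2.imwrite("pics/s10.png",b[:,:,::-1])
T=lambda im,x,y,w,h,W,H:cv2.resize(im[y:y+h,x:x+w,::-1],(W,H),interpolation=cv2.INTER_CUBIC)
cv2.imwrite("pics/p10.png",np.vstack([np.hstack([T(a,365,195,50,38,400,300),T(b,310,165,50,38,400,300)]),np.hstack([T(a,205,190,66,50,400,300),T(b,215,250,88,66,400,300)])]))
E
```

```text
clk 18.65 pos [0.6225 0.0011 0.1611] shift [-0.91 -7.53  2.44] turnz 7.9 tilt [ 0.01 -0.05 -0.  ] cur -89.1 q7 [ 0.31  0.39 -0.5   1.5   0.19  1.3  -1.76] F [-0.   0.2 -1. ] g 0.499
```

View pics/p10.png

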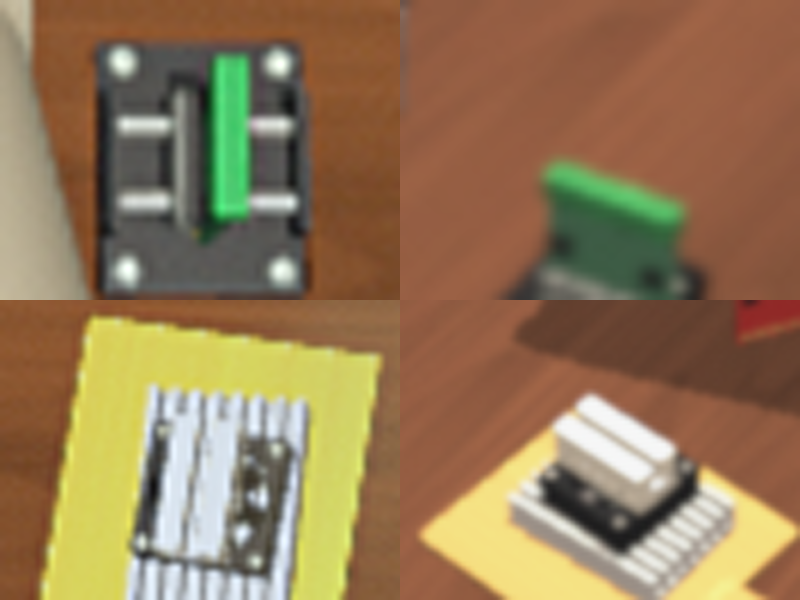

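```bash
cat >> h.py <<'E'
def fmask(n,img,box,s=100):
    h=cv2.cvtColor(cv2.imread(img),cv2.COLOR_BGR2HSV)
    return (((abs(h[...,0].astype(int)-65)<22)&(h[...,1]>s)).astype(np.float32),box)
E
python3 - <<'E'
from h import *
g=lambda u,v:(365+u/8-.5,195+v/7.895-.5)
Q=np.array([pt("top",*g(*x),.008)[:2] for x in((123,62),(280,62),(283,272),(127,271))]);print("bolts",Q.round(4),Q.mean(0).round(4),[np.degrees(np.arctan2(*(Q[i]-Q[j])[::-1])).round(1) for i,j in((0,3),(1,2))])
Q=np.array([pt("top",*g(*x),.066)[:2] for x in((214,54),(249,54),(250,217),(212,217))]);print("rail",Q.mean(0).round(4),[np.degrees(np.arctan2(*(Q[i]-Q[j])[::-1])).round(1) for i,j in((0,3),(1,2))],np.linalg.norm(Q-np.roll(Q,1,0),axis=1))
M={"top":fmask("top","pics/t10.png",(385,195,25,35),120),"side":fmask("side","pics/s10.png",(322,180,30,25),120)}
B=[(.048,.010,.056,.066)]
for k in M:
    p,f=fit(B,{k:M[k]},np.array([.625,-.176,.015]));print(k,p[:2].round(4),np.degrees(p[2]).round(1),f)
# block: white top 69mm, bottom-left panel: scale 6.06 from (205,190)
k=lambda u,v:(205+u/6.06-.5,190+(v-300)/6-.5)
E
```

```text
bolts [[ 0.6585 -0.1524]
 [ 0.6593 -0.201 ]
 [ 0.5928 -0.2015]
 [ 0.5924 -0.1534]] [ 0.6257 -0.1771] [np.float64(0.9), np.float64(0.4)]
rail [ 0.6252 -0.1764] [np.float64(-1.0), np.float64(-0.0)] [0.04924045 0.01034159 0.04923003 0.01116853]
top [ 0.6254 -0.1761] -0.5 3.944444417953491
side [ 0.6266 -0.1742] -13.6 44.583335876464844
```

The board stands centred: rail (0.6253,-0.1763) against clip (0.6257,-0.1771) in the top view, and within 1 mm in the side view. The base contact was stiff at the expected height. Next is the block.

```bash
python3 - <<'E'
from h import *
k=lambda u,v:(215+(u-400)/4.545-.5,250+(v-300)/4.545-.5)
Q=np.array([pt("side",*k(*x),.069)[:2] for x in((555,425),(590,395),(675,450),(640,485))]);print("side block",Q.round(4),Q.mean(0).round(4),np.linalg.norm(Q-np.roll(Q,1,0),axis=1),[np.degrees(np.arctan2(*(Q[i]-Q[j])[::-1])).round(1) for i,j in((0,3),(1,2))])
k=lambda u,v:(205+u/6.06-.5,190+(v-300)/6-.5)
Q=np.array([pt("top",*k(*x),.069)[:2] for x in((206,390),(183,558))]);print("top slot line",Q.round(4),np.degrees(np.arctan2(*(Q[0]-Q[1])[::-1])))
# grey profile along block rows in top image
im=cv2.imread("pics/t10.png",0)
print(im[200:240,230:258])
E
```

```text
side block [[0.625  0.1994]
 [0.6227 0.1751]
 [0.5686 0.1825]
 [0.5698 0.2087]] [0.5965 0.1914] [0.05594719 0.02445184 0.05456785 0.02621424] [np.float64(-9.6), np.float64(-7.9)]
top slot line [[0.6359 0.1864]
 [0.5699 0.193 ]] -5.691473926777606
[[198 200 198 ... 197 198 196]
 [199 199 199 ... 196 196 197]
 [198 200 198 ... 197 196 197]
 ...
 [224 151 202 ... 202 202 203]
 [223 142 219 ... 201 200 203]
 [221 142 225 ... 202 200 203]]
```

Call:
{"fn": "move_arm", "kwargs": {"moves": [[[-0.1, -1, 0], [0, 0, 0], 0.6], [[-0.1, -1, 0], [0, 0, 0], 0.6], [[-0.1, -1, 0], [0, 0, 0], 0.6], [[-0.1, -1, 0], [0, 0, 0], 0.6], [[-0.1, -1, 0], [0, 0, 0], 0.6]]}}

```text
clock: 19.38
position: [0.6083, 0.1249, 0.1608]
ee_rot: [1.0, 0.007, 0.0, 0.0]
ft_force: [0.5, 0.5, -0.1]
grip_width: 0.6
```

Call:
{"fn": "move_arm", "kwargs": {"moves": [[[-0.1, -1, 0], [0, 0, 0], 0.6], [[-0.15, -1, 0], [0, 0, 0], 0.6], [[-0.15, -0.6, 0.2], [0, 0, 0], 0.6], [[0, 0, 0.5], [0, 0, 8.2], 0.6], [[0, 0, 0], [0, 0, 0], 0.6]]}}

```text
clock: 20.0
position: [0.5967, 0.1888, 0.1418]
ee_rot: [0.998, -0.064, -0.001, 0.001]
ft_force: [-0.0, -1.1, -0.1]
grip_width: 0.603
```

```bash
python3 - <<'E'
from h import *
go(.5972,.191,.025,82.7)
E
```

```text
clk 20.00 pos [0.5967 0.1888 0.1418] shift [ 0.02 -0.1   4.67] turnz -0.0 tilt [0.08 0.07 0.  ] cur -97.3 q7 [ 0.03  0.42 -0.54  1.51  0.22  1.27 -2.23] F [-0.  -1.1 -0.1] g 0.603
```

Call:
{"fn": "move_arm", "kwargs": {"moves": [[[0, 0, 1], [0, 0, 0], 0.6], [[0, 0, 1], [0, 0, 0], 0.6], [[0, 0, 0.8], [0, 0, 0], 0.6], [[0, 0, 0.7], [0, 0, 0], 0.6], [[0, 0, 0], [0, 0, 0], 0.6]]}}

```text
clock: 20.62
position: [0.5964, 0.1894, 0.0539]
ee_rot: [0.998, -0.064, -0.001, 0.0]
ft_force: [0.1, -0.5, 0.3]
grip_width: 0.602
```

Call:
{"fn": "move_arm", "kwargs": {"moves": [[[0, 0, 0.4], [0, 0, 0], 0.6], [[0, 0, 0.4], [0, 0, 0], 0.6], [[0, 0, 0.2], [0, 0, 0], 0.6], [[0, 0, 0], [0, 0, 0], 0.6]], "squeeze": 30}}

```text
clock: 21.12
position: [0.5968, 0.1898, 0.0297]
ee_rot: [0.998, -0.064, -0.0, 0.0]
ft_force: [-0.6, 0.1, 0.0]
grip_width: 0.599
```

```bash
python3 - <<'E'
from h import *
go(.5972,.191,.025,82.7)
a=camera("side")[215:315,200:330,::-1];cv2.imwrite("pics/p11.png",cv2.resize(a,None,fx=6,fy=6,interpolation=cv2.INTER_CUBIC))
E
```

```text
clk 21.12 pos [0.5968 0.1898 0.0297] shift [ 0.01 -0.05  0.19] turnz -0.0 tilt [ 0.02  0.03 -0.  ] cur -97.3 q7 [ 0.01  0.53 -0.51  1.61  0.29  1.07 -2.28] F [-0.6  0.1  0. ] g 0.599
```

View pics/p11.png

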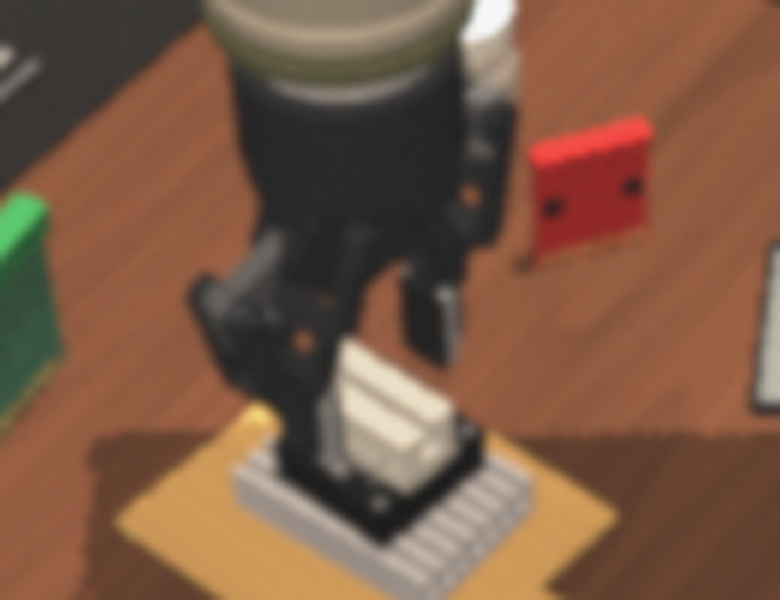

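Call:
{"fn": "move_arm", "kwargs": {"moves": [[[0, -0.03, -0.1], [0, 0, 0], 0.5], [[0, 0, 0], [0, 0, 0], 0.4], [[0, 0, 0], [0, 0, 0], 0.35], [[0, 0, 0], [0, 0, 0], 0.3], [[0, 0, 0], [0, 0, 0], 0.25]]}}

```text
clock: 21.8
position: [0.5973, 0.1907, 0.033]
ee_rot: [0.998, -0.064, 0.0, 0.0]
ft_force: [-1.3, -0.4, 2.7]
grip_width: 0.289
```

Call:
{"fn": "move_arm", "kwargs": {"moves": [[[0, 0, 0], [0, 0, 0], 0.1], [[0, 0, 0], [0, 0, 0], 0], [[0, 0, 0], [0, 0, 0], 0]], "squeeze": 40}}

```text
clock: 22.18
position: [0.5974, 0.1906, 0.033]
ee_rot: [0.998, -0.064, 0.0, -0.0]
ft_force: [-1.0, -0.4, 5.9]
grip_width: 0.284
```

Call:
{"fn": "move_arm", "kwargs": {"moves": [[[0, 0, -0.2], [0, 0, 0], 0], [[0, 0, -0.3], [0, 0, 0], 0], [[0, 0, 0], [0, 0, 0], 0]]}}

```text
clock: 22.55
position: [0.5976, 0.1908, 0.0459]
ee_rot: [0.998, -0.064, 0.001, -0.0]
ft_force: [0.1, -0.3, -0.3]
grip_width: 0.284
```

```bash
python3 - <<'E'
from h import *
go(.433,-.3385,.025,75.6)
a=camera("side")[215:315,200:330,::-1];cv2.imwrite("pics/p12.png",cv2.resize(a,None,fx=6,fy=6,interpolation=cv2.INTER_CUBIC))
E
```

```text
clk 22.55 pos [0.5976 0.1908 0.0459] shift [-3.83 21.84  0.82] turnz 7.1 tilt [-0.03 -0.06 -0.  ] cur -97.3 q7 [ 0.02  0.51 -0.52  1.6   0.28  1.1  -2.27] F [ 0.1 -0.3 -0.3] g 0.284
```

View pics/p12.png

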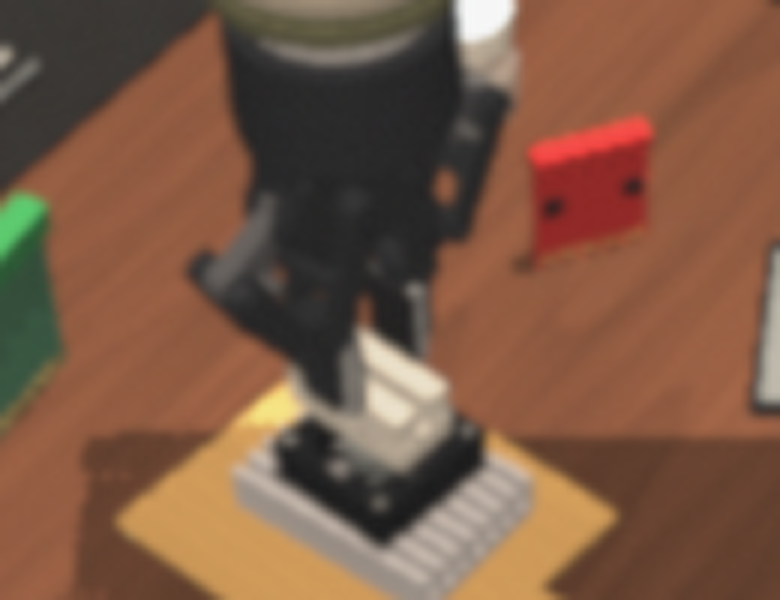

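The block is held level (crop (380,410)) and the fan is undisturbed. At the grip, the block's underside (0.045) was at reported z 0.033, so tray floor contact should come at reported z ≈ -0.009. I'll carry it over.

Call:
{"fn": "move_arm", "kwargs": {"moves": [[[0, 0, -1], [0, 0, 0], 0], [[0, 0.4, -1], [0, 0, 0], 0], [[-0.18, 1, -0.8], [0, 0, 0], 0], [[-0.18, 1, 0], [0, 0, 0], 0], [[-0.18, 1, 0], [0, 0, 0], 0]]}}

```text
clock: 23.22
position: [0.5726, 0.1072, 0.1152]
ee_rot: [0.998, -0.064, 0.0, 0.0]
ft_force: [0.1, 0.2, -0.6]
grip_width: 0.285
```

Call:
{"fn": "move_arm", "kwargs": {"moves": [[[-0.18, 1, 0], [0, 0, 0], 0], [[-0.18, 1, 0], [0, 0, 0], 0], [[-0.18, 1, 0], [0, 0, 0], 0], [[-0.18, 1, 0], [0, 0, 0], 0], [[-0.18, 1, 0], [0, 0, 0], 0]]}}

```text
clock: 23.85
position: [0.5343, -0.0139, 0.115]
ee_rot: [0.998, -0.064, -0.0, 0.0]
ft_force: [-0.3, -0.5, 0.2]
grip_width: 0.286
```

Call:
{"fn": "move_arm", "kwargs": {"moves": [[[-0.18, 1, 0], [0, 0, 0], 0], [[-0.18, 1, 0], [0, 0, 0], 0], [[-0.18, 1, 0], [0, 0, 0], 0], [[-0.18, 1, 0], [0, 0, 0], 0], [[-0.18, 1, 0], [0, 0, 0], 0]]}}

```text
clock: 24.48
position: [0.4961, -0.1349, 0.1151]
ee_rot: [0.998, -0.064, -0.0, 0.0]
ft_force: [0.3, -0.3, 0.1]
grip_width: 0.29
```

Call:
{"fn": "move_arm", "kwargs": {"moves": [[[-0.18, 1, 0], [0, 0, 0], 0], [[-0.18, 1, 0], [0, 0, 0], 0], [[-0.18, 1, 0], [0, 0, 0], 0], [[-0.18, 1, 0], [0, 0, 0], 0], [[-0.18, 1, 0], [0, 0, 0], 0]]}}

```text
clock: 25.1
position: [0.4579, -0.256, 0.115]
ee_rot: [0.998, -0.064, -0.0, 0.0]
ft_force: [0.3, 0.7, -0.7]
grip_width: 0.291
```

Call:
{"fn": "move_arm", "kwargs": {"moves": [[[-0.18, 1, 0], [0, 0, 0], 0], [[-0.05, 0.5, 0], [0, 0, 7.1], 0], [[0, 0, 0.5], [0, 0, 0], 0], [[0, 0, 0.8], [0, 0, 0], 0], [[0, 0, 0], [0, 0, 0], 0]]}}

```text
clock: 25.72
position: [0.4469, -0.2901, 0.0807]
ee_rot: [0.992, -0.124, -0.002, -0.001]
ft_force: [0.3, -0.4, -0.1]
grip_width: 0.288
```

```bash
python3 - <<'E'
from h import *
go(.432,-.3375,-.009,75.6)
E
```

```text
clk 25.73 pos [ 0.4469 -0.2901  0.0807] shift [-0.1   1.99  3.58] turnz 0.2 tilt [-0.08  0.19  0.  ] cur -104.2 q7 [ 0.73  0.25 -0.27  1.83  0.07  1.07 -1.39] F [ 0.3 -0.4 -0.1] g 0.288
```

Call:
{"fn": "move_arm", "kwargs": {"moves": [[[-0.05, 1, 0.2], [0, 0, 0.2], 0], [[-0.05, 0.95, 0.6], [0, 0, 0], 0], [[0, 0, 0.8], [0, 0, 0], 0], [[0, 0, 0.8], [0, 0, 0], 0], [[0, 0, 0.4], [0, 0, 0], 0]]}}

```text
clock: 26.35
position: [0.4332, -0.3376, 0.0121]
ee_rot: [0.992, -0.126, -0.0, -0.0]
ft_force: [0.2, 0.5, -0.2]
grip_width: 0.288
```

Call:
{"fn": "move_arm", "kwargs": {"moves": [[[0, 0, 0], [0, 0, 0], 0], [[0, 0, 0], [0, 0, 0], 0]]}}

```text
clock: 26.6
position: [0.4338, -0.3386, 0.0136]
ee_rot: [0.992, -0.127, 0.001, 0.0]
ft_force: [-0.1, 0.7, 0.3]
grip_width: 0.288
```

```bash
python3 - <<'E'
from h import *
go(.432,-.3375,-.009,75.6)
a=camera("side")[170:230,395:465,::-1];cv2.imwrite("pics/s12.png",cv2.resize(a,None,fx=8,fy=8,interpolation=cv2.INTER_CUBIC))
E
```

```text
clk 26.60 pos [ 0.4338 -0.3386  0.0136] shift [-0.08 -0.03  0.9 ] turnz -0.2 tilt [ 0.03 -0.07  0.  ] cur -104.6 q7 [ 0.77  0.36 -0.23  1.85  0.1   0.94 -1.32] F [-0.1  0.7  0.3] g 0.288
```

Call:
{"fn": "move_arm", "kwargs": {"moves": [[[-0.06, 0, 0.4], [0, 0, 0], 0], [[0, 0, 0.2], [0, 0, 0], 0], [[0, 0, 0.12], [0, 0, 0], 0], [[0, 0, 0], [0, 0, 0], 0]]}}

```text
clock: 27.15
position: [0.4316, -0.3379, -0.0056]
ee_rot: [0.992, -0.127, -0.0, -0.0]
ft_force: [-0.4, 0.0, 0.5]
grip_width: 0.282
```

Call:
{"fn": "move_arm", "kwargs": {"moves": [[[0, 0, 0.1], [0, 0, 0], 0], [[0, 0, 0], [0, 0, 0], 0]]}}

```text
clock: 27.4
position: [0.4317, -0.338, -0.0079]
ee_rot: [0.992, -0.127, -0.0, 0.0]
ft_force: [-0.0, 0.4, -0.3]
grip_width: 0.289
```

Call:
{"fn": "move_arm", "kwargs": {"moves": [[[0, 0, 0.08], [0, 0, 0], 0], [[0, 0, 0], [0, 0, 0], 0]]}}

```text
clock: 27.65
position: [0.4319, -0.3382, -0.0091]
ee_rot: [0.992, -0.127, 0.0, 0.0]
ft_force: [-2.5, 2.2, 8.6]
grip_width: 0.29
```

Call:
{"fn": "move_arm", "kwargs": {"moves": [[[0, 0, -0.04], [0, 0, 0], 0.35], [[0, 0, 0], [0, 0, 0], 0.45], [[0, 0, 0], [0, 0, 0], 0.55], [[0, 0, -0.5], [0, 0, 0], 0.6], [[0, 0, -1], [0, 0, 0], 0.7]]}}

```text
clock: 28.28
position: [0.4312, -0.3376, 0.029]
ee_rot: [0.992, -0.127, -0.001, -0.0]
ft_force: [0.2, 0.0, 0.0]
grip_width: 0.7
```

Call:
{"fn": "move_arm", "kwargs": {"moves": [[[0, 0, -1], [0, 0, 0], 1], [[0, 0, -1], [0, 0, 0], 1], [[0, -0.5, -1], [0, 0, 0], 1], [[0.05, -1, -0.8], [0, 0, 0], 1], [[0.05, -1, 0], [0, 0, 0], 1]]}}

```text
clock: 28.9
position: [0.4511, -0.2781, 0.1264]
ee_rot: [0.992, -0.127, 0.002, 0.001]
ft_force: [-0.4, -0.5, -0.8]
grip_width: 1.001
```

Call:
{"fn": "move_arm", "kwargs": {"moves": [[[0.05, -1, 0], [0, 0, 0], 1], [[0.05, -1, 0], [0, 0, 0], 1], [[0.05, -1, 0], [0, 0, 0], 1], [[0.05, -1, 0], [0, 0, 0], 1], [[0.05, -1, 0], [0, 0, 0], 1]]}}

```text
clock: 29.52
position: [0.4878, -0.158, 0.1246]
ee_rot: [0.992, -0.127, 0.0, 0.0]
ft_force: [-0.5, -0.9, -1.1]
grip_width: 1.0
```

Call:
{"fn": "move_arm", "kwargs": {"moves": [[[0.05, -1, 0], [0, 0, 0], 1], [[0.05, -1, 0], [0, 0, 0], 1], [[0.05, -1, 0], [0, 0, 0], 1], [[0.05, -1, 0], [0, 0, 0], 1], [[0.05, -1, 0], [0, 0, 0], 1]]}}

```text
clock: 30.15
position: [0.5254, -0.0386, 0.1246]
ee_rot: [0.992, -0.127, 0.0, 0.0]
ft_force: [0.3, -0.6, -0.1]
grip_width: 1.002
```

```bash
python3 - <<'E'
from h import *
go(.597,.19,.10,82.7)
a=camera("top");b=camera("side");cv2.imwrite("pics/t13.png",a[:,:,::-1]);cv2.imwrite("pics/s13.png",b[:,:,::-1])
T=lambda im,x,y,w,h,W,H:cv2.resize(im[y:y+h,x:x+w,::-1],(W,H),interpolation=cv2.INTER_CUBIC)
cv2.imwrite("pics/p13.png",np.vstack([np.hstack([T(a,432,272,50,50,400,400),T(a,215,200,50,50,400,400)]),np.hstack([T(b,405,185,50,25,400,200),T(b,225,262,80,40,400,200)])]))
E
```

```text
clk 30.15 pos [ 0.5254 -0.0386  0.1246] shift [ 0.46 -9.57  0.98] turnz -7.3 tilt [ 0.01 -0.05  0.  ] cur -104.6 q7 [ 0.4   0.21 -0.46  1.8   0.1   1.16 -1.92] F [ 0.3 -0.6 -0.1] g 1.002
```

View pics/p13.png

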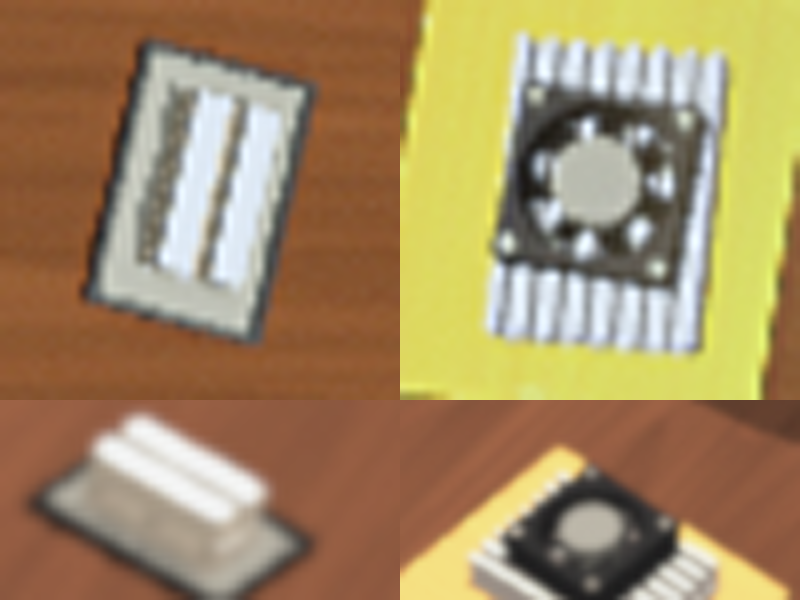

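```bash
cat >> h.py <<'E'
def quad(n,pts,z,k):
    Q=np.array([pt(n,*k(*x),z)[:2] for x in pts])
    print(n,Q.round(4).tolist(),"c",Q.mean(0).round(4),"len",np.linalg.norm(Q-np.roll(Q,1,0),axis=1).round(4),"ang",[np.degrees(np.arctan2(*(Q[i]-Q[j])[::-1])).round(1) for i,j in((0,3),(1,2),(0,1),(3,2))])
E
python3 - <<'E'
from h import *
k=lambda u,v:(215+(u-400)/8-.5,200+v/8-.5)
quad("top",((525,80),(708,105),(680,285),(495,262)),.045,k)
print("hub",pt("top",*k(597,180),.045))
quad("top",((518,35),(725,55),(698,352),(488,335)),.025,k)
k=lambda u,v:(225+(u-400)/5-.5,262+(v-400)/5-.5)
print("hub side",pt("side",*k(590,527),.045))
k=lambda u,v:(432+u/8-.5,272+v/8-.5)
quad("top",((195,90),(285,112),(247,287),(160,265)),.027,k)
quad("top",((145,38),(315,85),(260,343),(88,298)),.006,k)
E
```

```text
top [[0.6281, 0.2094], [0.6214, 0.155], [0.5674, 0.1617], [0.5734, 0.2164]] c [0.5976 0.1856] len [0.0551 0.0548 0.0544 0.055 ] ang [np.float64(-7.2), np.float64(-7.0), np.float64(83.0), np.float64(83.7)]
hub [0.59837926 0.18714314 0.045     ]
top [[0.6455, 0.2154], [0.6403, 0.1528], [0.5498, 0.1582], [0.554, 0.2211]] c [0.5974 0.1869] len [0.0917 0.0628 0.0907 0.063 ] ang [np.float64(-3.6), np.float64(-3.4), np.float64(85.3), np.float64(86.1)]
hub side [0.59734456 0.18979235 0.045     ]
top [[0.462, -0.3316], [0.4558, -0.3585], [0.4039, -0.3458], [0.4101, -0.32]] c [ 0.433 -0.339] len [0.0533 0.0276 0.0535 0.0266] ang [np.float64(-12.6), np.float64(-13.7), np.float64(77.0), np.float64(76.6)]
top [[0.4785, -0.3226], [0.4648, -0.3743], [0.387, -0.3556], [0.3998, -0.3037]] c [ 0.4325 -0.3391] len [0.0809 0.0535 0.0801 0.0535] ang [np.float64(-13.5), np.float64(-13.5), np.float64(75.3), np.float64(76.1)]
```

The block lies centred in its tray (0.433,-0.339 against 0.4325,-0.339; angles -13.2 and -13.5). The fan lies at about (0.598,0.188), yaw -7. Going for it.

Call:
{"fn": "move_arm", "kwargs": {"moves": [[[0.05, -1, 0], [0, 0, 0], 1], [[0.05, -1, 0], [0, 0, 0], 1], [[0.05, -1, 0], [0, 0, 0], 1], [[0.05, -1, 0], [0, 0, 0], 1], [[0.05, -1, 0], [0, 0, 0], 1]]}}

```text
clock: 30.88
position: [0.563, 0.0797, 0.1243]
ee_rot: [0.992, -0.128, 0.0, 0.0]
ft_force: [-0.3, -0.4, 0.3]
grip_width: 0.999
```

Call:
{"fn": "move_arm", "kwargs": {"moves": [[[0.06, -1, 0], [0, 0, 0], 1], [[0.06, -1, 0], [0, 0, 0], 1], [[0.06, -1, 0], [0, 0, 0], 1], [[0.05, -1, 0.2], [0, 0, 0], 1], [[0, -0.4, 0.4], [0, 0, -7.5], 1]]}}

```text
clock: 31.5
position: [0.5965, 0.1859, 0.1094]
ee_rot: [0.998, -0.06, 0.001, -0.0]
ft_force: [-0.8, 0.7, -1.3]
grip_width: 1.002
```

Call:
{"fn": "move_arm", "kwargs": {"moves": [[[0, 0, 0.4], [0, 0, 0], 1], [[0, 0, 0], [0, 0, 0], 1], [[0, 0, 0], [0, 0, 0], 1]], "squeeze": 30}}

```text
clock: 31.88
position: [0.5962, 0.184, 0.0991]
ee_rot: [0.998, -0.063, 0.0, 0.0]
ft_force: [0.6, -0.5, -0.0]
grip_width: 0.998
```

```bash
python3 - <<'E'
from h import *
go(.598,.188,.010,82.9)
E
```

```text
clk 31.88 pos [0.5962 0.184  0.0991] shift [ 0.05 -0.17  3.56] turnz -0.2 tilt [ 0.03 -0.03 -0.  ] cur -97.3 q7 [ 0.06  0.46 -0.56  1.56  0.26  1.19 -2.25] F [ 0.6 -0.5 -0. ] g 0.998
```

Call:
{"fn": "move_arm", "kwargs": {"moves": [[[0.05, -0.17, 0.8], [0, 0, 0], 1], [[0, 0, 0.9], [0, 0, 0], 1], [[0, 0, 0.9], [0, 0, 0], 1], [[0, 0, 0.6], [0, 0, 0], 1], [[0, 0, 0.3], [0, 0, 0], 1]]}}

```text
clock: 32.5
position: [0.5973, 0.1889, 0.01]
ee_rot: [0.998, -0.062, -0.001, 0.0]
ft_force: [-0.4, 0.0, 0.4]
grip_width: 1.0
```

Call:
{"fn": "move_arm", "kwargs": {"moves": [[[0, 0, 0], [0, 0, 0], 0.9], [[0, 0, 0], [0, 0, 0], 0.8], [[0, 0, 0], [0, 0, 0], 0.7], [[0, 0, 0], [0, 0, 0], 0.65]]}}

```text
clock: 33.0
position: [0.598, 0.1891, 0.0116]
ee_rot: [0.998, -0.062, 0.0, -0.0]
ft_force: [-0.4, -1.3, -0.2]
grip_width: 0.652
```

Call:
{"fn": "move_arm", "kwargs": {"moves": [[[0, 0, 0], [0, 0, 0], 0.6], [[0, 0, 0], [0, 0, 0], 0.4], [[0, 0, 0], [0, 0, 0], 0.2]]}}

```text
clock: 33.38
position: [0.5995, 0.1893, 0.0138]
ee_rot: [0.998, -0.062, 0.002, -0.0]
ft_force: [-7.1, -10.9, 25.5]
grip_width: 0.211
```

```bash
python3 - <<'E'
from h import *
go(.598,.188,.010,82.9)
E
```

```text
clk 33.38 pos [0.5995 0.1893 0.0138] shift [-0.05  0.06  0.15] turnz -0.0 tilt [-0.03 -0.22  0.  ] cur -97.1 q7 [ 0.03  0.56 -0.53  1.62  0.32  1.05 -2.29] F [ -7.1 -10.9  25.5] g 0.211
```

The fingers passed over the fan: grip 0.21 with 25 N upward. At wide openings the tips stand farther back. I'll open again and raise slightly.

Call:
{"fn": "move_arm", "kwargs": {"moves": [[[0, 0, -0.3], [0, 0, 0], 0.25], [[0, 0, -0.3], [0, 0, 0], 0.5], [[0, 0, 0], [0, 0, 0], 0.9], [[0, 0, 0], [0, 0, 0], 1]]}}

```text
clock: 33.88
position: [0.5975, 0.189, 0.0258]
ee_rot: [0.998, -0.062, -0.0, 0.0]
ft_force: [0.1, 0.1, -1.0]
grip_width: 0.875
```

```bash
python3 - <<'E'
from h import *
go(.598,.188,.010,82.9)
b=camera("side");cv2.imwrite("pics/s14.png",b[:,:,::-1])
crop("side",200,215,130,100,6,"p14")
E
```

```text
clk 33.88 pos [0.5975 0.189  0.0258] shift [0.03 0.04 0.63] turnz -0.0 tilt [ 0.01  0.02 -0.  ] cur -97.1 q7 [ 0.03  0.54 -0.54  1.61  0.31  1.07 -2.29] F [ 0.1  0.1 -1. ] g 0.875
```

```bash
python3 - <<'E'
from h import *
a=cv2.imread("pics/s13.png");b=cv2.imread("pics/s14.png")
# visible stack parts: find best shift of several patches
for (x,y,w,h) in((255,283,18,14),(262,290,18,12),(246,292,16,12),(270,282,16,14),(240,300,30,14)):
    t=a[y:y+h,x:x+w];s=b[y-6:y+h+6,x-6:x+w+6]
    r=cv2.matchTemplate(s,t,cv2.TM_CCOEFF_NORMED);_,m,_,l=cv2.minMaxLoc(r);print((x,y),round(m,3),l[0]-6,l[1]-6)
E
```

```text
(255, 283) 0.974 0 0
(262, 290) 0.99 0 0
(246, 292) 0.949 0 0
(270, 282) 0.976 0 0
(240, 300) 0.931 0 0
```

The fan has not moved: all patches match at zero shift. Contact puts the shut tips at reported z + 0.031, plus ~5 mm more at the fan's width, so I'll descend to reported z ≈ -0.006 and close.

Call:
{"fn": "move_arm", "kwargs": {"moves": [[[0, 0, 0.5], [0, 0, 0], 1], [[0, 0, 0.5], [0, 0, 0], 1], [[0, 0, 0.27], [0, 0, 0], 1], [[0, 0, 0], [0, 0, 0], 1], [[0, 0, 0], [0, 0, 0], 0.9]]}}

```text
clock: 34.6
position: [0.5979, 0.1892, -0.0053]
ee_rot: [0.998, -0.062, 0.0, -0.0]
ft_force: [0.7, 0.1, 1.0]
grip_width: 0.896
```

Call:
{"fn": "move_arm", "kwargs": {"moves": [[[0, 0, 0], [0, 0, 0], 0.8], [[0, 0, 0], [0, 0, 0], 0.74], [[0, 0, 0], [0, 0, 0], 0.7], [[0, 0, 0], [0, 0, 0], 0.66]]}}

```text
clock: 35.1
position: [0.5979, 0.189, -0.0052]
ee_rot: [0.998, -0.062, 0.0, 0.0]
ft_force: [-1.4, -1.3, 4.1]
grip_width: 0.664
```

Call:
{"fn": "move_arm", "kwargs": {"moves": [[[0, 0, 0], [0, 0, 0], 0.62], [[0, 0, 0], [0, 0, 0], 0.58], [[0, 0, 0], [0, 0, 0], 0.56]]}}

```text
clock: 35.48
position: [0.5979, 0.1889, -0.005]
ee_rot: [0.998, -0.062, 0.0, 0.0]
ft_force: [-3.0, -1.6, 5.8]
grip_width: 0.654
```

Call:
{"fn": "move_arm", "kwargs": {"moves": [[[0, 0, 0], [0, 0, 0], 0.3], [[0, 0, 0], [0, 0, 0], 0.3], [[0, 0, -0.2], [0, 0, 0], 0.3], [[0, 0, -0.4], [0, 0, 0], 0.3], [[0, 0, 0], [0, 0, 0], 0.3]], "squeeze": 45}}

```text
clock: 36.1
position: [0.5984, 0.1894, 0.0105]
ee_rot: [0.998, -0.062, 0.001, -0.0]
ft_force: [0.6, -0.2, 0.0]
grip_width: 0.644
```

```bash
python3 - <<'E'
from h import *
go(.405,.3685,-.027,89)
b=camera("side");cv2.imwrite("pics/s15.png",b[:,:,::-1])
a=cv2.imread("pics/s13.png");b=cv2.imread("pics/s15.png")
for nm,(x,y,w,h) in dict(fan=(262,286,18,14),sink=(262,305,24,12),sink2=(240,300,14,12)).items():
    t=a[y:y+h,x:x+w];s=b[y-16:y+h+10,x-10:x+w+10]
    r=cv2.matchTemplate(s,t,cv2.TM_CCOEFF_NORMED);_,m,_,l=cv2.minMaxLoc(r);print(nm,round(m,3),l[0]-10,l[1]-16)
E
```

```text
clk 36.10 pos [0.5984 0.1894 0.0105] shift [-8.57 -6.15  1.49] turnz -6.1 tilt [-0.04 -0.09 -0.  ] cur -97.1 q7 [ 0.03  0.56 -0.53  1.62  0.32  1.04 -2.29] F [ 0.6 -0.2  0. ] g 0.644
fan 0.963 -1 -4
sink 0.73 0 0
sink2 0.737 10 6
```

Call:
{"fn": "move_arm", "kwargs": {"moves": [[[0, 0, -0.8], [0, 0, 0], 0.3], [[0, 0, -1], [0, 0, 0], 0.3], [[0, 0, -1], [0, 0, -10.5], 0.3], [[0, 0, -0.8], [0, 0, -10.5], 0.3], [[0, 0, 0], [0, 0, -10.5], 0.3]]}}

```text
clock: 36.78
position: [0.5989, 0.1896, 0.1027]
ee_rot: [0.977, 0.214, 0.002, 0.0]
ft_force: [0.3, 0.4, -1.3]
grip_width: 0.644
```

Call:
{"fn": "move_arm", "kwargs": {"moves": [[[0, 0, 0], [0, 0, -10.5], 0.3], [[0, 0, 0], [0, 0, -10.5], 0.3], [[0, 0, 0], [0, 0, -10.5], 0.3], [[0, 0, 0], [0, 0, -10.5], 0.3], [[0, 0, 0], [0, 0, -10.5], 0.3]]}}

```text
clock: 37.4
position: [0.5979, 0.189, 0.1006]
ee_rot: [0.781, 0.624, 0.0, 0.0]
ft_force: [0.9, 0.8, -1.2]
grip_width: 0.642
```

Call:
{"fn": "move_arm", "kwargs": {"moves": [[[0, 0, 0], [0, 0, -10.5], 0.3], [[0, 0, 0], [0, 0, -1.7], 0.3], [[0, 0, 0], [0, 0, 0], 0.3]]}}

```text
clock: 37.78
position: [0.5978, 0.189, 0.0999]
ee_rot: [0.714, 0.7, 0.0, 0.0]
ft_force: [-0.1, -0.2, -0.6]
grip_width: 0.641
```

```bash
python3 - <<'E'
from h import *
go(.405,.3685,-.027,-.9)
E
```

```text
clk 37.77 pos [0.5978 0.189  0.0999] shift [ 7.03 -7.85  5.07] turnz -0.2 tilt [ 0.03 -0.   -0.  ] cur -1.1 q7 [ 0.26  0.56 -0.87  1.54  0.44  1.25 -0.69] F [-0.1 -0.2 -0.6] g 0.641
```

Call:
{"fn": "move_arm", "kwargs": {"moves": [[[0.88, -0.98, 0], [0, 0, 0], 0.3], [[0.88, -0.98, 0], [0, 0, 0], 0.3], [[0.88, -0.98, 0], [0, 0, 0], 0.3], [[0.88, -0.98, 0], [0, 0, 0], 0.3], [[0.88, -0.98, 0], [0, 0, 0], 0.3]]}}

```text
clock: 38.4
position: [0.4762, 0.3017, 0.0998]
ee_rot: [0.714, 0.7, 0.0, 0.0]
ft_force: [0.5, -0.3, -0.5]
grip_width: 0.646
```

Call:
{"fn": "move_arm", "kwargs": {"moves": [[[0.88, -0.98, 0.2], [0, 0, 0], 0.3], [[0.88, -0.98, 0.5], [0, 0, 0], 0.3], [[0.87, -0.98, 0.8], [0, 0, 0], 0.3], [[0, 0, 0.9], [0, 0, 0], 0.3], [[0, 0, 0.7], [0, 0, 0], 0.3]]}}

```text
clock: 39.02
position: [0.405, 0.3673, 0.0209]
ee_rot: [0.713, 0.701, -0.0, 0.0]
ft_force: [0.7, -0.2, -0.5]
grip_width: 0.643
```

Call:
{"fn": "move_arm", "kwargs": {"moves": [[[0, 0, 0.5], [0, 0, 0], 0.3], [[0, 0, 0], [0, 0, 0], 0.3], [[0, 0, 0], [0, 0, 0], 0.3]]}}

```text
clock: 39.4
position: [0.4051, 0.368, 0.0099]
ee_rot: [0.713, 0.701, 0.0, 0.0]
ft_force: [0.4, 0.7, 0.5]
grip_width: 0.64
```

```bash
python3 - <<'E'
from h import *
go(.405,.3685,-.027,-.9)
E
```

```text
clk 39.40 pos [0.4051 0.368  0.0099] shift [ 0.02 -0.    1.48] turnz -0.1 tilt [ 0.03 -0.03 -0.  ] cur -1.0 q7 [-0.07  0.53 -0.92  1.83  0.48  1.03 -1.19] F [0.4 0.7 0.5] g 0.64
```

Call:
{"fn": "move_arm", "kwargs": {"moves": [[[0, 0, 0.6], [0, 0, 0], 0.3], [[0, 0, 0.5], [0, 0, 0], 0.3], [[0, 0, 0.2], [0, 0, 0], 0.3], [[0, 0, 0], [0, 0, 0], 0.3]]}}

```text
clock: 39.9
position: [0.4042, 0.3678, -0.0236]
ee_rot: [0.713, 0.702, -0.0, -0.0]
ft_force: [0.6, 0.6, 0.3]
grip_width: 0.646
```

Call:
{"fn": "move_arm", "kwargs": {"moves": [[[0, 0, 0.08], [0, 0, 0], 0.3], [[0, 0, 0], [0, 0, 0], 0.3]]}}

```text
clock: 40.15
position: [0.4047, 0.368, -0.025]
ee_rot: [0.713, 0.701, 0.0, 0.0]
ft_force: [0.1, -0.5, -0.5]
grip_width: 0.643
```

Call:
{"fn": "move_arm", "kwargs": {"moves": [[[0, 0, 0.08], [0, 0, 0], 0.3], [[0, 0, 0], [0, 0, 0], 0.3]]}}

```text
clock: 40.4
position: [0.4048, 0.3681, -0.0268]
ee_rot: [0.713, 0.701, 0.0, 0.0]
ft_force: [-1.0, -1.3, 3.7]
grip_width: 0.644
```

Call:
{"fn": "move_arm", "kwargs": {"moves": [[[0, 0, -0.04], [0, 0, 0], 0.7], [[0, 0, 0], [0, 0, 0], 0.8], [[0, 0, -0.3], [0, 0, 0], 0.9], [[0, 0, -1], [0, 0, 0], 1], [[0, 0, -1], [0, 0, 0], 1]]}}

```text
clock: 41.02
position: [0.4044, 0.368, 0.0324]
ee_rot: [0.713, 0.702, -0.0, -0.0]
ft_force: [0.1, -0.7, -0.5]
grip_width: 0.997
```

Call:
{"fn": "move_arm", "kwargs": {"moves": [[[0, 0, -1], [0, 0, 0], 1], [[-0.2, 0.3, -1], [0, 0, 0], 1], [[-0.88, 0.98, -0.8], [0, 0, 0], 1], [[-0.88, 0.98, 0], [0, 0, 0], 1], [[-0.88, 0.98, 0], [0, 0, 0], 1]]}}

```text
clock: 41.65
position: [0.4853, 0.295, 0.1022]
ee_rot: [0.713, 0.702, 0.0, 0.0]
ft_force: [0.2, 0.7, -0.8]
grip_width: 1.002
```

Call:
{"fn": "move_arm", "kwargs": {"moves": [[[0, 0, 0], [0, 0, 10.5], 1], [[0, 0, 0], [0, 0, 10.5], 1], [[0, 0, 0], [0, 0, 10.5], 1], [[0, 0, 0], [0, 0, 10.5], 1], [[0, 0, 0], [0, 0, 10.5], 1]]}}

```text
clock: 42.28
position: [0.4843, 0.2958, 0.1019]
ee_rot: [0.95, 0.311, 0.0, -0.0]
ft_force: [0.1, 0.5, -1.1]
grip_width: 0.999
```

Call:
{"fn": "move_arm", "kwargs": {"moves": [[[0, 0, 0], [0, 0, 10.5], 1], [[0, 0, 0], [0, 0, 10.5], 1], [[0, 0, 0], [0, 0, 10.5], 1], [[0, 0, 0], [0, 0, 8.5], 1], [[0, 0, 0], [0, 0, 0], 1]]}}

```text
clock: 42.9
position: [0.4843, 0.2958, 0.1018]
ee_rot: [1.0, -0.029, 0.0, -0.0]
ft_force: [0.4, -0.4, 0.5]
grip_width: 1.0
```

```bash
python3 - <<'E'
from h import *
go(.597,.1885,.06,86.5)
a=camera("top");b=camera("side");cv2.imwrite("pics/t16.png",a[:,:,::-1]);cv2.imwrite("pics/s16.png",b[:,:,::-1])
h=cv2.cvtColor(a,cv2.COLOR_RGB2HSV)
# fan: dark pixels in tray area
x,y,w,hh=138,278,55,50
print("\n".join(str(y+i)+" "+"".join("#" if v<95 else("+" if v<150 else ".") for v in r) for i,r in enumerate(h[y:y+hh,x:x+w,2])))
# is sink visible?  brightness map (white vs yellow by saturation)
x,y,w,hh=208,190,62,60
print("\n".join(str(y+i)+" "+"".join("#" if s<60 else("y" if 18<hu<40 and s>100 else ".") for hu,s in zip(r,q)) for i,(r,q) in enumerate(zip(h[y:y+hh,x:x+w,0],h[y:y+hh,x:x+w,1]))))
E
```

```text
clk 42.90 pos [0.4843 0.2958 0.1018] shift [4.75 4.02 1.68] turnz 0.2 tilt [-0.01 -0.03  0.  ] cur -93.3 q7 [-0.07  0.36 -0.66  1.71  0.24  1.16 -2.43] F [ 0.4 -0.4  0.5] g 1.0
278 .......................................++++++++##++++#+
279 ........................................++++++++#######
280 .........................................++++++++##+#++
281 ..........................................++++++++##++#
282 ...........................................++++++++##++
283 ...........................................++++++++##++
284 ............................................++++++++###
285 .............................................++++++++##
286 ..............................................++++++++#
287 ...............................................++++++++
288 ................................................+++++++
289 ................................................+++++++
290 ..................................................+++++
291 ..................................................+++++
292 ...................................................++++
293 ...................
[... 5396 characters left out ...]
#############yyyyyyyyy........
240 ...yyyyyyyyyyyyyy.###########################yyyyyyyyy........
241 ...yyyyyyyyyyyyyyy###########################yyyyyyyyy........
242 ..yyyyyyyyyyyyyyyyyy##..####################.yyyyyyyyy........
243 ..y.yyyyyyyyyyyyyyyyyyyyyyy..y.#..##########.yyyyyyyyy........
244 ..yyyyyyyyyyyyyyyyyyyyyyyyyyyyyyyyyyyy..y..yyyyyyyyyy.........
245 ..yyyyyyyyyyyyyyyyyyyyyyyyyyyyyyyyyyyyyyyyyyyyyyyyyyy.........
246 ..yyyyyyyyyyyyyyyyyyyyyyyyyyyyyyyyyyyyyyyyyyyyyyyyyyy.........
247 ..yyyyyyyyyyyyyyyyyyyyyyyyyyyyyyyyyyyyyyyyyyyyyyyyyyy.........
248 ..yyyyyyyyyyyyyyyyyyyyyyyyyyyyyyyyyyyyyyyyyyyyyyyyyyy.........
249 .....yyyyyyyyyyyyyyyyyyyyyyyyyyyyyyyyyyyyyyyyyyyyyyyy.........
```

```bash
python3 - <<'E'
from h import *
h=cv2.cvtColor(cv2.imread("pics/t16.png"),cv2.COLOR_BGR2HSV)
m=(h[...,1]<60).astype(np.float32);m[:200]=0;m[:,:222]=0;m[:,258:]=0;m[248:]=0
p,f=fit([(.09,.062,.005,.025)],{"top":(m,(218,195,45,55))},np.array([.597,.187,-.08]));print(p[:2].round(4),np.degrees(p[2]).round(2),f)
# square tray / fan in side view: hub (grey in dark)
s=cv2.imread("pics/s16.png",0);x,y,w,hh=258,375,70,60
print("\n".join(str(y+i)+" "+"".join("#" if v<70 else("+" if v<130 else ".") for v in r) for i,r in enumerate(s[y:y+hh,x:x+w])))
E
```

```text
[0.5983 0.1884] -3.88 39.80555725097656
375 ++#####+#########+++++++++++++++++++++++++++++++++++++++++++++++++++++
376 +#####++##++++++++++++++++++++++++++++++++++++++++++++++++++++++++++++
377 ######++++++++++++++++++++++++++++++++++++++++++++++++++++++++++++++++
378 ####++++++++++++++++++++++++++++++++++++++++++++++++++++++++++++++++++
379 ##+++++++++++++++++++++++++++#++++++++++++++++++++++++++++++++++++++++
380 ++++++++++++++++++++++++++++++++++++++++++++++++++++++++++++++++++++++
381 ++++++++++++++++++++++++++++++++++++++++++++++++++++++++++++++++++++++
382 ++++++++++++++++++++++++++++...+++#+++++++++++++++++++++++++++++++++++
383 +++++++++++++++++++++++++++....+++++++++++++++++++++++++++++++++++++++
384 ++++++++++++++++++++++++++.......+++++++++++++++++++++++++++++++++++++
385 ++++++++++++++++++++++++++...+...+++++++++++++++++++++++++++++++++++++
386 +++++++++++++++++++++++++...+++.++#+++++++++++++++++++++++++++++++++++
387 ++++++++++++++++++++++++...++#+++###++++++++++++++++++++++++++++++++++
388 +++++++++++++++++++++++...++##########++++++++++++++++++++++++++++++++
389 ++++++
[... 2739 characters left out ...]
+#+++++++++++++++++++++++
426 +++++++++++++++++++++++++###++..............+#++++++++++++++++++++++++
427 +++++++++++++++++++++++++++##+++...........++#++++++++++++++++++++++++
428 ++++++++++++++++++++++++++++###++.........++#+++++++++++++++++++++++++
429 ++++++++++++++++++++++++++++++##+++.......+#++++++++++++++++++++++++++
430 +++++++++++++++++++++++++++++++###++.....+##++++++++++++++++++++++++++
431 ++++++++++++++++++++++++++++++++####++..++#+++++++++++++++++++++++++++
432 ++++++++++++++++++++++++++++++++++###++++#++++++++++++++++++++++++++++
433 ++++++++++++++++++++++++++++++++++++######++++++++++++++++++++++++++++
434 +++++++++++++++++++++++++++++++++++++####+++++++++++++++++++++++++++++
```

The fan sits in the square tray, its hub at side (292,400) and the tray floor visible around it. The heat sink fit gives (0.598,0.1885), yaw -3.9.

Call:
{"fn": "move_arm", "kwargs": {"moves": [[[0.96, 0.8, 0], [0, 0, 0.4], 1], [[0.96, 0.8, 0], [0, 0, 0], 1], [[0.96, 0.8, 0], [0, 0, 0], 1], [[0.96, 0.8, 0], [0, 0, 0], 1], [[0.94, 0.8, 0.5], [0, 0, 0], 1]]}}

```text
clock: 43.62
position: [0.5985, 0.1875, 0.0897]
ee_rot: [0.999, -0.032, 0.001, -0.0]
ft_force: [-0.4, 0.8, 0.4]
grip_width: 1.001
```

Call:
{"fn": "move_arm", "kwargs": {"moves": [[[0, 0, 0.9], [0, 0, 0], 1], [[0, 0, 0.6], [0, 0, 0], 1], [[0, 0, 0], [0, 0, 0], 1], [[0, 0, 0], [0, 0, 0], 1]], "squeeze": 40}}

```text
clock: 44.12
position: [0.5973, 0.1887, 0.0523]
ee_rot: [0.999, -0.033, 0.0, -0.0]
ft_force: [0.2, -0.1, 0.7]
grip_width: 1.002
```

```bash
python3 - <<'E'
from h import *
go(.598,.1893,-.023,86.2)
E
```

```text
clk 44.12 pos [0.5973 0.1887 0.0523] shift [ 0.02 -0.02  3.01] turnz 0.1 tilt [-0.03 -0.06 -0.  ] cur -93.7 q7 [ 0.06  0.52 -0.57  1.6   0.3   1.12 -2.22] F [ 0.2 -0.1  0.7] g 1.002
```

Call:
{"fn": "move_arm", "kwargs": {"moves": [[[0, 0, 0.9], [0, 0, 0], 1], [[0, 0, 0.8], [0, 0, 0], 1], [[0, 0, 0.7], [0, 0, 0], 1], [[0, 0, 0.4], [0, 0, 0], 1], [[0, 0, 0.2], [0, 0, 0], 1]]}}

```text
clock: 44.75
position: [0.597, 0.1881, -0.0242]
ee_rot: [0.999, -0.033, -0.0, 0.0]
ft_force: [-0.4, -0.1, -0.4]
grip_width: 1.0
```

Call:
{"fn": "move_arm", "kwargs": {"moves": [[[0, 0, 0], [0, 0, 0], 0.9], [[0, 0, 0], [0, 0, 0], 0.8], [[0, 0, 0], [0, 0, 0], 0.76], [[0, 0, 0], [0, 0, 0], 0.72], [[0, 0, 0], [0, 0, 0], 0.68]]}}

```text
clock: 45.38
position: [0.5975, 0.1881, -0.0228]
ee_rot: [0.999, -0.033, 0.0, -0.0]
ft_force: [-1.7, -0.6, 5.6]
grip_width: 0.71
```

Call:
{"fn": "move_arm", "kwargs": {"moves": [[[0, 0, 0], [0, 0, 0], 0.66], [[0, 0, 0], [0, 0, 0], 0.64]]}}

```text
clock: 45.62
position: [0.5975, 0.1882, -0.0228]
ee_rot: [0.999, -0.033, 0.0, -0.0]
ft_force: [-2.0, -1.5, 6.7]
grip_width: 0.712
```

Call:
{"fn": "move_arm", "kwargs": {"moves": [[[0, 0, 0], [0, 0, 0], 0.4], [[0, 0, 0], [0, 0, 0], 0.4], [[0, 0, -0.2], [0, 0, 0], 0.4], [[0, 0, -0.5], [0, 0, 0], 0.4], [[0, 0, -0.5], [0, 0, 0], 0.4]], "squeeze": 70}}

```text
clock: 46.25
position: [0.5972, 0.1881, 0.0073]
ee_rot: [0.999, -0.033, 0.0, -0.0]
ft_force: [0.8, -0.3, -1.2]
grip_width: 0.706
```

Call:
{"fn": "move_arm", "kwargs": {"moves": [[[0, 0, -1], [0, 0, 0], 0.4], [[0, 0, -1], [0, 0, -9.8], 0.4], [[0, 0, -0.8], [0, 0, -9.8], 0.4], [[0, 0, 0], [0, 0, -9.8], 0.4], [[0, 0, 0], [0, 0, 0], 0.4]]}}

```text
clock: 46.88
position: [0.5973, 0.188, 0.0772]
ee_rot: [0.975, 0.221, 0.0, -0.0]
ft_force: [-0.6, -0.2, -0.6]
grip_width: 0.705
```

```bash
python3 - <<'E'
from h import *
go(.477,.0084,-.0248,-64.3)
s=camera("side");cv2.imwrite("pics/s17.png",s[:,:,::-1])
h=cv2.cvtColor(s,cv2.COLOR_RGB2HSV);x,y,w,hh=215,225,80,105
print("\n".join(str(y+i)+" "+"".join("#" if v<60 else("w" if q<50 and v>120 else("y" if 12<u<40 and q>90 and v>150 else ".")) for u,q,v in r) for i,r in enumerate(h[y:y+hh:2,x:x+w])))
E
```

```text
clk 46.88 pos [0.5973 0.188  0.0772] shift [-7.44  4.41  4.07] turnz -0.2 tilt [ 0.   -0.04  0.  ] cur -64.5 q7 [ 0.13  0.52 -0.67  1.57  0.34  1.17 -1.74] F [-0.6 -0.2 -0.6] g 0.705
225 ###.####...................###############################..w.w.................
226 ####.........................###########################..wwwwwwww..............
227 ###.............................#######################..wwwwwwwwww.............
228 #................................######################.....www.................
229 ..................................#####################.........................
230 .................................######################.........................
231 .................................####.....############..........................
232 ..................................##.......########.............................
233 ..................................##.......########.............................
234 ..................................#.......###########...........................
235 .....................................www..###########..........
[... 2887 characters left out ...]
yyyyyyyyyyyyyyyy....
270 .......................yyyyyyyyyyyyyyyyyyyyyyyyyyyyyyyyyyyyyyyyyyyyyyyyyyyyyyyyy
271 ..........................yyyyyyyyyyyyyyyyyyyyyyyyyyyyyyyyyyyyyyyyyyyyyyyyyyyyyy
272 ............................yyyyyyyyyyyyyyyyyyyyyyyyyyyyyyyyyyyyyyyyyyyyyyyyyyyy
273 ...............................yyyyyyyyyyyyyyyyyyyyyyyyyyyyyyyyyyyyyyyyyyyyyyyyy
274 ..................................yyyyyyyyyyyyyyyyyyyyyyyyyyyyyyy.yyyyyyyyyyyyy.
275 ....................................yyyyyyyyyyyyyyyyyyyyyyyyyyy......yyyyyyyy...
276 ......................................yyyyyyyyyyyyyyyyyyyyyyy...........yyy.....
277 .........................................yyyyyyyyyyyyyyyyyy.....................
```

Call:
{"fn": "move_arm", "kwargs": {"moves": [[[-0.93, 0.55, 0], [0, 0, 0], 0.4], [[-0.93, 0.55, 0], [0, 0, 0], 0.4], [[-0.93, 0.55, 0], [0, 0, 0], 0.4], [[-0.93, 0.55, 0], [0, 0, 0], 0.4], [[-0.93, 0.55, 0], [0, 0, 0], 0.4]]}}

```text
clock: 47.55
position: [0.5213, 0.0751, 0.0764]
ee_rot: [0.976, 0.219, -0.0, 0.0]
ft_force: [0.1, 0.2, -0.7]
grip_width: 0.7
```

Call:
{"fn": "move_arm", "kwargs": {"moves": [[[-0.93, 0.55, 0], [0, 0, 0], 0.4], [[-0.93, 0.55, 0.4], [0, 0, 0], 0.4], [[-0.93, 0.55, 0.8], [0, 0, 0], 0.4], [[0, 0, 0.9], [0, 0, 0], 0.4], [[0, 0, 0.6], [0, 0, 0], 0.4]]}}

```text
clock: 48.18
position: [0.4765, 0.0083, 0.0082]
ee_rot: [0.976, 0.22, -0.0, 0.0]
ft_force: [0.2, -0.4, -1.8]
grip_width: 0.703
```

Call:
{"fn": "move_arm", "kwargs": {"moves": [[[0, 0, 0.4], [0, 0, 0], 0.4], [[0, 0, 0], [0, 0, 0], 0.4], [[0, 0, 0], [0, 0, 0], 0.4]]}}

```text
clock: 48.55
position: [0.4774, 0.0088, -0.0006]
ee_rot: [0.975, 0.221, 0.0, 0.0]
ft_force: [-0.1, 0.1, -1.5]
grip_width: 0.702
```

```bash
python3 - <<'E'
from h import *
go(.477,.0084,-.0248,-64.3)
E
```

```text
clk 48.55 pos [ 0.4774  0.0088 -0.0006] shift [-0.02  0.01  0.97] turnz -0.1 tilt [ 0.02 -0.05  0.  ] cur -64.4 q7 [ 0.48  0.31 -0.66  2.02  0.24  0.89 -1.43] F [-0.1  0.1 -1.5] g 0.702
```

Call:
{"fn": "move_arm", "kwargs": {"moves": [[[0, 0, 0.5], [0, 0, 0], 0.4], [[0, 0, 0.3], [0, 0, 0], 0.4], [[0, 0, 0.08], [0, 0, 0], 0.4], [[0, 0, 0], [0, 0, 0], 0.4]]}}

```text
clock: 49.05
position: [0.4768, 0.0086, -0.0232]
ee_rot: [0.975, 0.221, -0.0, -0.0]
ft_force: [-0.3, 0.3, -0.9]
grip_width: 0.702
```

Call:
{"fn": "move_arm", "kwargs": {"moves": [[[0, 0, 0.08], [0, 0, 0], 0.4], [[0, 0, 0], [0, 0, 0], 0.4]]}}

```text
clock: 49.3
position: [0.4773, 0.0085, -0.0245]
ee_rot: [0.975, 0.221, 0.0, 0.0]
ft_force: [-2.1, -0.2, 5.5]
grip_width: 0.704
```

Call:
{"fn": "move_arm", "kwargs": {"moves": [[[0, 0, 0.05], [0, 0, 0], 0.4], [[0, 0, 0], [0, 0, 0], 0.4]]}}

```text
clock: 49.55
position: [0.4773, 0.0084, -0.0246]
ee_rot: [0.975, 0.221, -0.0, 0.001]
ft_force: [-11.4, -0.4, 26.6]
grip_width: 0.702
```

Call:
{"fn": "move_arm", "kwargs": {"moves": [[[0, 0, -0.06], [0, 0, 0], 0.4], [[0, 0, 0], [0, 0, 0], 0.75], [[0, 0, 0], [0, 0, 0], 0.9], [[0, 0, -0.1], [0, 0, 0], 1], [[0, 0, -0.5], [0, 0, 0], 1]]}}

```text
clock: 50.18
position: [0.4763, 0.0086, -0.0098]
ee_rot: [0.975, 0.222, -0.001, -0.0]
ft_force: [-0.7, -0.4, 0.3]
grip_width: 1.001
```

Call:
{"fn": "move_arm", "kwargs": {"moves": [[[0, 0, -1], [0, 0, 0], 1], [[0, 0, -1], [0, 0, 0], 1], [[0, 0, -1], [0, 0, 0], 1], [[0, 0, -1], [0, 0, 0], 1], [[0.5, -0.8, -1], [0, 0, 0], 1]]}}

```text
clock: 50.8
position: [0.4796, 0.0308, 0.1168]
ee_rot: [0.975, 0.22, 0.0, 0.0]
ft_force: [0.7, 0.1, -0.3]
grip_width: 1.0
```

Call:
{"fn": "move_arm", "kwargs": {"moves": [[[0.7, 1, 0], [0, 0, 0], 1], [[0.7, 1, 0], [0, 0, 0], 1], [[0.7, 1, 0], [0, 0, 0], 1], [[0.7, 1, 0], [0, 0, 0], 1], [[0.7, 1, 0], [0, 0, 0], 1]]}}

```text
clock: 51.42
position: [0.6133, -0.0435, 0.1161]
ee_rot: [0.975, 0.221, 0.0, 0.0]
ft_force: [-1.5, 0.3, 0.3]
grip_width: 1.0
```

Call:
{"fn": "move_arm", "kwargs": {"moves": [[[0.5, 1, 0], [0, 0, 0], 1], [[0.5, 1, 0], [0, 0, 0], 1], [[0.5, 1, 0], [0, 0, 0], 1], [[0.5, 1, 0], [0, 0, 0], 1], [[0, 0, 0], [0, 0, 0], 1]]}}

```text
clock: 52.05
position: [0.7014, -0.1133, 0.1154]
ee_rot: [0.975, 0.22, 0.0, -0.0]
ft_force: [-0.1, 0.3, -0.8]
grip_width: 1.001
```

```bash
python3 - <<'E'
from h import *
go(.5,-.2,.1,-64)
a=camera("top");b=camera("side");cv2.imwrite("pics/t18.png",a[:,:,::-1]);cv2.imwrite("pics/s18.png",b[:,:,::-1])
h=cv2.cvtColor(a,cv2.COLOR_RGB2HSV)
def show(x,y,w,hh,f):print("\n".join(str(y+i)+" "+"".join(f(*p) for p in r) for i,r in enumerate(h[y:y+hh,x:x+w])))
show(284,243,62,65,lambda u,s,v:"#" if v<80 else("o" if u<25 and s>70 else("w" if v>205 else "g")))
show(142,281,46,46,lambda u,s,v:"#" if v<80 else("o" if u<25 and s>90 else("w" if v>205 else "g")))
E
```

```text
clk 52.05 pos [ 0.7014 -0.1133  0.1154] shift [-8.76 -0.33  0.61] turnz -0.5 tilt [-0.   -0.02  0.  ] cur -64.5 q7 [ 0.46  0.63 -0.56  1.28  0.33  1.32 -1.22] F [-0.1  0.3 -0.8] g 1.001
243 oooooooooooooooooooooooooooooooooooooooooooooooooooooooooooooo
244 oooooooooooooooooooooooooooooooooooooooooooooooooooooooooooooo
245 oooooooooooooooooooooooooooooooooooooooooooooooooooooooooooooo
246 ooooooooooooooooooooooooooooooooooooogoooooooooooooooooooooooo
247 ooooooooooooooooooooooooooooooooooogggoooooooooooooooooooooooo
248 oooooooooooooooooooooooooooooooooggggggooooooooooooooooooooooo
249 oooooooooooooooooooooooooooooogggggggggooooooooooooooooooooooo
250 ooooooooooooooooooooooooooooggggggggggggoooooooooooooooooooooo
251 ooooooooooooooooooooooooooggggggggggggggoooooooooooooooooooooo
252 oooooooooooooooooooooooogggggggggggggggggooooooooooooooooooooo
253 ooooooooooooooooooooooggggggggggggwggggggooooooooooooooooooooo
254 ooooooooooooooooooogggggggggggwwwgwwgggggooooooooooooooooooooo
255 ooooooooooooooooogggggggggggwwwwwwwwggggggoooooooooooooooooooo
256 oooooooooooooooggggggggggggwwwgwwwwwggg
[... 5086 characters left out ...]
g################gggg##gggggg#ooooooo
314 ooooggggggggggggg#########gggg##gggggg#ooooooo
315 oooo#ggggggggggggggggggggggggg#ggggggg#ooooooo
316 oooo#ggggggggggggggggggggggggggggggggg#ooooooo
317 oooogggggggggggggggggggggggggggggggggg#ooooooo
318 oooggggggggggggggggggggggggggggggggggg#ooooooo
319 ooog#gggggggggggggggggggggggggggggggggoooooooo
320 ooooooooooooogggggggggggggggggggggggg#oooooooo
321 oooooooooooooooooooooooooooooooooooooooooooooo
322 oooooooooooooooooooooooooooooooooooooooooooooo
323 oooooooooooooooooooooooooooooooooooooooooooooo
324 oooooooooooooooooooooooooooooooooooooooooooooo
325 oooooooooooooooooooooooooooooooooooooooooooooo
326 oooooooooooooooooooooooooooooooooooooooooooooo
```

```bash
python3 - <<'E'
from h import *
def cmp(nm,A,B,x,y,w,h):
    a=cv2.imread(A);b=cv2.imread(B);r=cv2.matchTemplate(b[y-5:y+h+5,x-5:x+w+5],a[y:y+h,x:x+w],cv2.TM_CCOEFF_NORMED);_,m,_,l=cv2.minMaxLoc(r);print(nm,round(m,3),l[0]-5,l[1]-5)
cmp("jar side","pics/s0.png" if 0 else "pics/side0.png","pics/s18.png",266,208,24,32)
cmp("screwdriver","pics/side0.png","pics/s18.png",395,222,62,42)
cmp("screwdriver top","pics/top0.png","pics/t18.png",374,285,25,72)
cmp("board side","pics/s10.png","pics/s18.png",322,180,32,35)
cmp("block side","pics/s13.png","pics/s18.png",408,183,36,28)
cmp("red","pics/side0.png","pics/s18.png",287,232,24,28)
h=cv2.cvtColor(cv2.imread("pics/t18.png"),cv2.COLOR_BGR2HSV)
m=((h[...,1]<60)&(h[...,2]>205)).astype(np.float32)
p,f=fit([(.09,.062,.021,.023)],{"top":(m,(284,243,62,65))},np.array([.477,.007,.44]));print("sink",p[:2].round(4),np.degrees(p[2]).round(1),f)
print(hand_in())
E
```

```text
jar side 0.969 0 0
screwdriver 0.871 0 0
screwdriver top 0.818 0 0
board side 1.0 0 0
block side 1.0 0 0
red 0.9 0 0
sink [0.4774 0.0079] 24.6 97.41666412353516
the job is handed in; nothing more can be done
None
```

The whole stack is taken apart in the order asked, each piece set down and released, and the job handed in at about 52 s of the 125 s. Every piece met its surface at the height I expected.

| Piece | Where it ended | Last check |
|---|---|---|
| Board | Standing on the clip's base | Within about 1 mm of the clip's middle; 1–2° off its line as measured, about what I can read |
| Block | Small tray | Within about 1 mm of the middle, angles within 1° |
| Fan | Square tray | Centred to within 1–2 pixels (about 2–5 mm), read off the picture |
| Heat sink | Large tray | About 1 mm off the middle, 24.6° against the tray's 25.7° |

The jar, screwdriver, red board, placed board and placed block showed no shift in the last pictures. The large green look-alike board was never approached, but I did not recheck it.

What went wrong or disagreed along the way:
- **Clip position:** my first measurement was about 0.12 m off because of a slip in reading the crop. I corrected it before lowering the board.
- **Fingertip height:** the real fingertips stand about 3 cm behind the reported tool point.
  - I closed on nothing once above the board.
  - I closed once on top of the fan with about 25 N. The fan did not move in the pictures.
- **Board insertion force:** I read at most 3.4 N on the way in, below the 5–12 N given, probably a peak between readings. The pictures show the jaws spread, and the board stopped firmly on the base with 12 N of press.
- **Heat sink:** the final press on the tray floor reached 26.6 N before I let go.

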